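# Seat a copier's scanner lens in its V-mount

### The arm

A 7-joint arm with a two-finger parallel gripper is mounted at the origin on the work surface. World frame = base frame: x ahead of the robot, y to its left, z up, the work surface at z = 0. Lengths are in m, angles in rad, forces in N, time in s.
With the tool pointing down it reaches from about 0.425 to 0.95 m from the base axis. Payload 4.7 kg.
Tool frame: the origin (TCP) lies at the very end of the fingers, on their centre line; the grasp point (between the pads) lies 19 mm behind it (r.grasp_offset is the distance from the TCP to the grasp point, in m); z points along the fingers, y is the direction in which the jaws open and shut (so a half turn about z gives the same grasp; the last joint's range is limited). The gripper opens to 85 mm and grips with 20 to 120 N. Pads are 22 mm wide; open, the fingers measure 114 mm over their backs; the gripper's body (76 mm by 85 mm) begins 54 mm behind the grasp point. The pads swing forward as they close: fully open they stand 13 mm farther back than shut.
Start: joints at [1.168, 0.469, -0.049, 1.532, 0.024, 1.141, -0.082], TCP at [0.247, -0.628, 0.231] pointing down, gripper open.
Joint ranges: [-2.59, 2.59], [-0.33, 1.99], [-1.39, 1.29], [0.1, 2.45], [-1.04, 4.18], [0.21, 1.99], [-2.66, 2.66]. Speed limits (rad/s): [2.57, 2.57, 3.14, 3.14, 3.14, 3.14, 3.14].

### API

Orientations are given as a rotation vector (axis times angle).
In Python, from workcell import r, vision gives the robot as it stands. The module is installed in compiled form; this text tells all that it offers.
- The arm moves only by the tool step_arm, never from a script. Its argument "rows" is a list of rows, each a list of 3 entries, a list of its own where there are three numbers: the finger opening in cm, from 0 to 8.54, then the shift along the tool's x, y, z in cm, then the turn, a rotation vector about the tool's x, y, z in rad. In form: [[grip, [x, y, z], [wx, wy, wz]], ...]. A call has exactly 5 rows; each row shifts and turns the pose as measured when the row begins, along the tool's axes as they then stand; what a row does not reach is not made up. A row lasts 1/12 s, in which the tool goes at most 41.7 mm and 7.16 degrees, less where a joint would pass 70% of its speed; a pose out of reach is approached as far as the arm can. A call is refused whole if a number of a shift passes 4.17 or a number of a turn 0.125, either way. A call with a gripper value outside its range is refused whole. The fingers move at their own pace and stop on an object; "grip_force" is the grip in N (left out, the last holds). Time passes only in rows, so rows that do not move let the fingers close, or fill a call up. It gives the time, the measured TCP pose, the force and the opening at its end, in the units of the state.
- r.read_state(): the state, without advancing time (a new reading comes with each control period).
- vision.read_camera(name): name is "scene" or "top" or "wrist"; returns (picture, depth): 400x640x3 uint8, red, green, blue; 400x640 float32, m along the optical axis (not along the pixel's ray), 0 where there is no reading.
- vision.get_calibration(name): a dict with "intrinsics" (3x3 intrinsics, pixels), "R" (3x3) and "t" (3): a world point X has camera coordinates R X + t. Camera axes: x right, y down, z forward; pixel columns grow to the right and rows downward; lengths in m; the calibration is good to about 2 mm. A picture is of the moment at which its call begins: read the wrist's pose just before it. get_calibration takes no time and is no camera call; for the wrist camera it gives the pose at the moment of the call.
- r.hand_in(): hands the job in, once; it reports no verdict.
The state is a dict: "time_s": time; "q": joint angles; "qd": joint speeds; "tau": joint torques, N m; "position": TCP position; "ee_rot": TCP orientation; "force": force on the tool from outside, world axes, zero at the start; "torque": the same for the moment, N m; "opening": opening from 0.0 (shut) to 1.0 (fully open).
Only numpy, scipy, OpenCV 4.12 (cv2) and the standard library are available. Lean on these libraries where they do the work, as an engineer would, in place of code of your own. Each camera call takes 0.05 s, during which the arm holds its last target.

### The job

Fit the new lens (blue band) into the scanner's lens mount, rear end towards the stop: lay it gently in the open front part of the V, clear of the spring clip, and let go so that it settles on both flanks. Then push it along the V, under the clip, until it is fully home, press it against the stop for half a second with about 8 N, never with more than 15 N, and take the hand away. Leave the old lens (red band) and the other things on the bench where they are.

Things in the scene. Friction and masses are not known exactly. Their poses are not given: they have to be found in the camera images.
- lens_center (a point): Centre of the new lens, on its axis: a black cylindrical barrel lying on its side, 36 mm in diameter, 60 mm long, about 140 g, with a blue band round it (34 mm diameter, 10 mm wide, 9 mm in front of the centre). Its x axis runs along the barrel from the front (ribbed grip, small glass in a broad black bezel) to the rear (plain land, larger glass). It can be gripped across its diameter anywhere along it.
- lens_rear (a point): Centre of the new lens's flat rear end (31 mm in diameter, its rim chamfered 5 mm long), 30 mm along +x from lens_center. This end goes against the stop.
- lens_front (a point): Centre of the new lens's flat front end, 30 mm along -x from lens_center. The bezel there is a flat ring (outer diameter 36 mm, hole 18 mm) and may be pushed with closed fingertips; the glass behind the hole is recessed.
- old_lens_center (a point): Centre of the old lens: same size and shape, red band. It stays in the tray.
- tray: Light blue plastic transit tray, fixed, 115 mm (x) by 190 mm (y), floor 4 mm thick, rim 7 mm high. Origin: centre of the underside. Two cradles along its x axis, at y = -47 and +47 mm, each of two round ribs (8 mm thick, 20 mm apart, tops 12 mm above the table). One lens lies in each, either lens in either cradle, axis 27.6 mm above the table, front end towards the tray's -x.
- screwdriver: Screwdriver lying on the bench beyond the work, 170 mm long. Leave it.
- screw_dish: Small steel bowl, 70 mm in diameter, 22 mm high. Leave it.
- cleaner: White plastic bottle, 44 mm in diameter, 110 mm high, blue cap. Leave it standing.
- mount: Lens and image-sensor mount of a copier's scanner, fixed to the bench. Origin: centre of the underside of its dark grey base plate (160 mm along x, 90 mm along y, 6 mm thick). Its x axis runs along the V, in the direction in which the lens is pushed home. At the V's rear stands the stop, and behind it a green sensor board, 66 mm high, at x = 73 mm.
- flank_left: The V's steel flank on the mount's +y side (origin and axes as the mount's). The two flanks make an upright 90 degree V, from x = -60 mm (open front) to +46 mm of the mount; the V-block is 30 mm wide (narrower than the lens), its top edges 39.5 mm above the table. A lens lying on both flanks has its axis 50 mm above the table. Low friction, about 0.2.
- flank_right: The V's flank on the mount's -y side (origin and axes as the mount's).
- v_axis (a point): Point on the axis of a lens lying in the V, at x = 0 of the mount, 50 mm above the table; axes as the mount's. The stop is a dark steel plate square to this axis, 44 mm wide, 6 mm thick, top 67 mm above the table, fixed by screws in slots: its face stands between 26 and 46 mm behind this point, differently on each machine, and is not measured: find it by feel.
- clip (a joint): Leaf-spring clip over the rear of the V, steel, 14 mm wide, hinged 70 mm above the table at x = 59 mm of the mount and sprung down, about 8 N on a lens; angle in rad, 0 at rest, about 0.01 to 0.03 with a lens under it.
- clip_nose (a point): Lowest point of the clip, at x = 18 mm of the mount, at rest 66.7 mm above the table: 1.3 mm lower than the top of a lens in the V. The lens's chamfered rear rim must lift it: a first resistance of some 5 to 12 N with lens_rear about 1 to 5 mm past the nose, which is not the stop. Then the lens drags with some 2 to 6 N until it meets the stop, 8 to 28 mm past the nose.
- clip_lip (a point): Tip of the clip's upturned front lip, at x = 6 mm of the mount, 74 mm above the table. Lower the lens into the V with its rear end in front of the lip, at x = -2 mm of the mount or less; with it at x = -10 mm the lens's weight rests well within the V.
Not all that is in view belongs to the job. Leave any yellow look-alike of the mount alone.

How it is judged:
On the way, in this order (a step that is already met when the one before it is completed fails the run):
1. the new lens lies released in the V on both flanks, in front of the clip's nose (contact force between lens and flank_left above 0.2 N and contact force between lens and flank_right above 0.2 N and contact force between lens and the fingers below 0.1 N and x of lens_rear in the frame of mount below 0.016 m and angle between the x axis of lens_center and the x axis of mount, either way round below 0.06 rad), for 0.2 s.
2. the lens, rear end first, is pressed against the stop with more than 3 N while it bears on both flanks (contact force between lens and stop_c0 above 3 N and contact force between lens and flank_left above 1 N and contact force between lens and flank_right above 1 N and x of stop_c0 in the frame of lens_rear between 0 and 0.0045 m), for 0.3 s.
At the end, for the whole second after the job is handed in: The new lens lies at rest in the V under the clip, its rear end within 1.5 mm of the stop, aligned within 0.04 rad, bearing on both flanks with more than 1 N each; the old lens is still in its cradle within 10 mm (x of stop_c0 in the frame of lens_rear between 0 and 0.0045 m and angle between the x axis of lens_center and the x axis of mount, either way round below 0.04 rad and contact force between lens and flank_left above 1 N and contact force between lens and flank_right above 1 N and linear speed of lens below 0.01 m/s and distance of old_lens_center from where it was at the start of the episode below 0.01 m); the robot touches nothing.
It fails at once if the lens is forced against the stop with more than 15 N (contact force between lens and stop_c0 above 15 N).
It fails at once if the lens is forced into the V with more than 25 N on a flank (contact force between lens and flank_left above 25 N or contact force between lens and flank_right above 25 N).
It fails at once if the old lens is shifted by more than 10 mm (distance of old_lens_center from where it was at the start of the episode above 0.01 m).
It fails at once if a bench item is shifted by more than 20 mm (distance of any of screwdriver, screw_dish, cleaner from where it was at the start of the episode above 0.02 m).
It also fails if it takes over 70 s, if anything falls off the work surface, if the arm or the gripper's body presses on something with over 40 N, if the wrist force passes 120 N, or if a joint passes its speed limit or range.

## Working session

There is one attempt and no reset: what is moved stays moved. The work goes in short steps, Python scripts to look and compute and a tool call to move; the robot and the scene stay as the last step left them, time stands still between calls to the robot, and variables do not carry over. Pictures are saved under pics/ and viewed, and the job is handed in when it is done.

Besides the shell and the picture viewer there is one more tool, called after ">>>" as name([rows], argument=value, ...), one row to a line, values as JSON. step_arm: Moves the arm, as the interface text tells. Its arguments: {"type":"object","properties":{"rows":{"type":"array","items":{"type":"array"}},"grip_force":{"type":"number"}},"required":["rows"]}

```bash
mkdir -p pics; ls; python3 - <<'E'
from workcell import r, vision
import cv2, numpy as np
s=r.read_state(); print(s, r.grasp_offset)
for n in ("scene","top"):
    p,d=vision.read_camera(n); cv2.imwrite(f"pics/{n}0.png",p[:,:,::-1]); np.savez(f"/tmp/{n}0.npz",p=p,d=d)
    c=vision.get_calibration(n); print(n,c)
E
```

```text
pics
{'time_s': 0.0, 'q': array([ 1.16815104,  0.46948211, -0.04857451,  1.53365194,  0.02412242,
        1.14098966, -0.08233172]), 'qd': array([-7.23090758e-05, -9.00230284e-04,  9.29840780e-04,  7.63004395e-04,
       -5.01918638e-04,  3.83692425e-04,  3.54812353e-04]), 'tau': array([-4.86865902e-04, -5.10305429e+01, -4.63885849e-02, -2.37711078e+01,
        1.07309158e-02,  7.62330252e-03,  4.01780812e-05]), 'position': array([ 0.2462348 , -0.62788276,  0.23025171]), 'ee_rot': array([-3.08504338e+00, -5.83300352e-01,  7.19296026e-04]), 'force': array([-0.31150389, -0.86714855,  0.09815839]), 'torque': array([-0.00679458, -0.02739234,  0.03713654]), 'opening': 0.9994551887375885} 0.0187
scene {'intrinsics': array([[395.17045576,   0.        , 317.10938207],
       [  0.        , 395.17045576, 196.36378378],
       [  0.        ,   0.        ,   1.        ]]), 'R': array([[ 0.63374019,  0.77351917,  0.00643899],
       [ 0.57359929, -0.46432949, -0.67481996],
       [-0.51899636,  0.43135393, -0.73795431]]), 't': array([-0.29046386, -0.29923042,  1.37122818])}
top {'intrinsics': array([[368.19627174,   0.        , 317.73927081],
       [  0.        , 368.19627174, 201.73552083],
       [  0.        ,   0.        ,   1.        ]]), 'R': array([[ 0.00320582, -0.9999125 ,  0.0128341 ],
       [-0.98537898, -0.00534497, -0.17029295],
       [ 0.17034665, -0.01210052, -0.9853099 ]]), 't': array([-0.09040216,  0.55048491,  0.93424192])}
```

View pics/scene0.png

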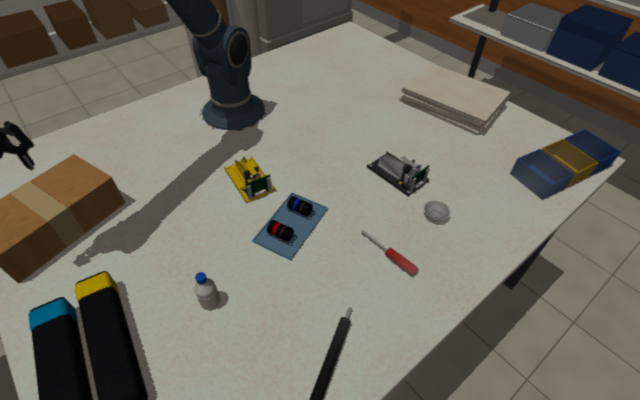

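View pics/top0.png

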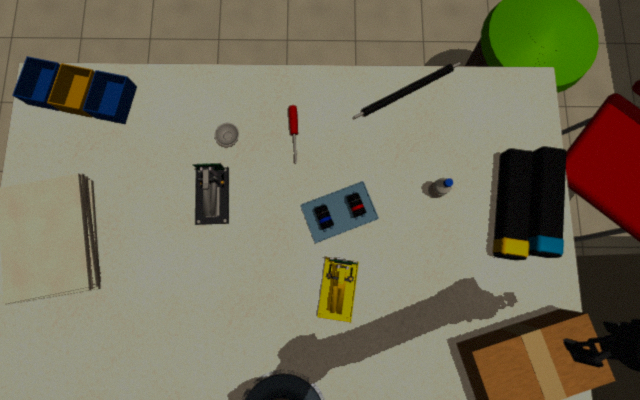

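```bash
python3 - <<'E'
import cv2, numpy as np
p=np.load("/tmp/top0.npz")["p"][:,:,::-1]
a=cv2.resize(p[175:250,290:390],None,fx=7,fy=7,interpolation=cv2.INTER_CUBIC)
b=cv2.resize(p[150:235,180:245],None,fx=6.5,fy=6.5,interpolation=cv2.INTER_CUBIC)
cv2.imwrite("pics/ta.png",a);cv2.imwrite("pics/tb.png",b)
p=np.load("/tmp/scene0.npz")["p"][:,:,::-1]
cv2.imwrite("pics/sa.png",np.vstack([cv2.resize(p[185:260,245:345],None,fx=4,fy=4,interpolation=cv2.INTER_CUBIC),cv2.resize(p[140:205,350:450],None,fx=4,fy=4,interpolation=cv2.INTER_CUBIC)]))
E
```

```text
(no output)
```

View pics/ta.png

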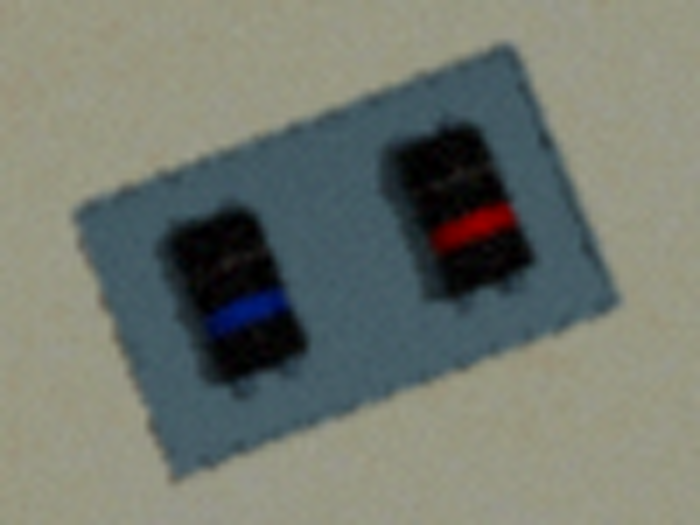

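View pics/tb.png

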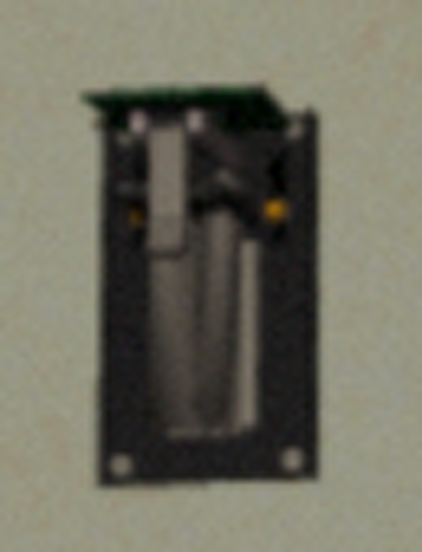

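View pics/sa.png

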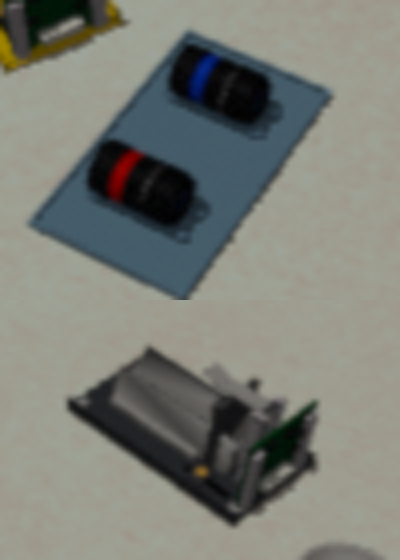

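```bash
cat > h.py <<'E'
import numpy as np, cv2
from workcell import r, vision
from scipy.spatial.transform import Rotation as Ro
def p2w(c,uv,z):
    uv=np.atleast_2d(uv).astype(float)
    K,R,t=c["intrinsics"],np.array(c["R"]),np.array(c["t"])
    d=np.c_[(uv-[K[0,2],K[1,2]])/[K[0,0],K[1,1]],np.ones(len(uv))]@R
    o=-R.T@t
    return o+d*((z-o[2])/d[:,2])[:,None]
def w2p(c,X):
    X=np.atleast_2d(X); q=X@np.array(c["R"]).T+c["t"]; q=q@c["intrinsics"].T; return q[:,:2]/q[:,2:]
def cloud(c,d):
    v,u=np.nonzero(d>0); z=d[v,u]; K=c["intrinsics"]
    q=np.c_[(u-K[0,2])/K[0,0]*z,(v-K[1,2])/K[1,1]*z,z]
    return (q-c["t"])@np.array(c["R"]), u,v
def snap(n,name):
    c=vision.get_calibration(n); p,d=vision.read_camera(n)
    cv2.imwrite(f"pics/{name}.png",p[:,:,::-1]); np.savez(f"/tmp/{name}.npz",p=p,d=d,**{"c_"+k:v for k,v in c.items()})
    return c,p,d
def load(name):
    f=np.load(f"/tmp/{name}.npz"); return {k[2:]:f[k] for k in f if k.startswith("c_")},f["p"],f["d"]
E
python3 - <<'E'
from h import *
c=vision.get_calibration("top")
f=lambda L,x0,y0,k:[(x0+(a-k/2+.5)/k,y0+(b-k/2+.5)/k) for a,b in L]
print("plate screws(front) z8", p2w(c,f([(120,464),(291,459)],180,150,6.5),.008))
print("plate corners z6: fl fr rr", p2w(c,f([(100,485),(318,477),(314,112)],180,150,6.5),.006))
print("tray corners z7", p2w(c,f([(78,215),(512,45),(618,300),(175,480)],290,175,7),.007))
b=p2w(c,f([(246,313),(474,228)],290,175,7),.0446); print("bands",b)
ax=np.array([np.cos(np.radians(21)),np.sin(np.radians(21)),0]);print(b+ax*.009)
d=np.load("/tmp/top0.npz")["d"]; X,u,v=cloud(c,d)
m=(X[:,0]>.35)&(X[:,0]<.95)&(abs(X[:,1])<.7)
for lo,hi in((-.02,.003),(.04,.07)): print((m&(X[:,2]>lo)&(X[:,2]<hi)).sum(), np.median(X[m&(X[:,2]>lo)&(X[:,2]<hi)],0))
E
```

```text
plate screws(front) z8 [[0.5025002  0.23937901 0.008     ]
 [0.50496337 0.16760966 0.008     ]]
plate corners z6: fl fr rr [[0.49379045 0.24788668 0.006     ]
 [0.49760837 0.15636798 0.006     ]
 [0.65666654 0.16515506 0.006     ]]
tray corners z7 [[ 0.54767546 -0.04134383  0.007     ]
 [ 0.61777104 -0.21479734  0.007     ]
 [ 0.51478832 -0.25491989  0.007     ]
 [ 0.44331255 -0.08026151  0.007     ]]
bands [[ 0.50424077 -0.10673981  0.0446    ]
 [ 0.53732855 -0.19383029  0.0446    ]]
[[ 0.51264299 -0.1035145   0.0446    ]
 [ 0.54573077 -0.19060498  0.0446    ]]
72345 [ 6.53299434e-01 -2.74459691e-03  4.06107266e-04]
14654 [0.5149489  0.54160408 0.05963991]
```

```bash
cat >> h.py <<'E'
def st():
    s=r.read_state(); R=Ro.from_rotvec(s["ee_rot"]); return s,R
def plan(target,yaw=None):
    # target TCP world; yaw of tool x with tool pointing down
    s,R=st(); d=R.inv().apply(np.array(target)-s["position"])*100
    print("t",round(s["time_s"],2),"pos",s["position"].round(4),"F",s["force"].round(2),"open",round(float(s["opening"]),3))
    x=R.as_matrix()[:,0]; print("toolx yaw deg",np.degrees(np.arctan2(x[1],x[0])).round(2),"toolz",R.as_matrix()[:,2].round(4))
    print("shift cm",d.round(2),"n rows",(np.linalg.norm(d)/4.17).round(2))
    if yaw is not None:
        G=Ro.from_matrix(np.array([[np.cos(yaw),np.sin(yaw),0],[np.sin(yaw),-np.cos(yaw),0],[0,0,-1]]))
        print("turn",(R.inv()*G).as_rotvec().round(4))
E
python3 - <<'E'
from h import *
c=vision.get_calibration("wrist"); s,R=st()
C=-c["R"].T@c["t"]; print("cam in tool",R.inv().apply(C-s["position"]), "cam z in tool",R.inv().apply(c["R"][2]), "cam x in tool",R.inv().apply(c["R"][0]),c["intrinsics"])
plan((.50,-.105,.22),np.radians(20.4))
E
```

```text
cam in tool [ 8.38994066e-02  8.95731414e-05 -1.42073507e-01] cam z in tool [-3.20266696e-01 -7.21316617e-04  9.47327147e-01] cam x in tool [-3.03432260e-04  9.99999737e-01  6.58840171e-04] [[359.050754     0.         317.57196171]
 [  0.         359.050754   198.72689152]
 [  0.           0.           1.        ]]
t 0.1 pos [ 0.2463 -0.6279  0.2304] F [-0.35  0.22 -0.25] open 1.0
toolx yaw deg 21.42 toolz [-7.0e-04  1.6e-03 -1.0e+00]
shift cm [ 42.72 -39.42   1.1 ] n rows 13.94
turn [-0.0017  0.0001  0.0177]
```

>>> step_arm([
  [8.5,[2.9,-2.65,0],[0,0,0]],
  [8.5,[2.9,-2.65,0],[0,0,0]],
  [8.5,[2.9,-2.65,0],[0,0,0]],
  [8.5,[2.9,-2.65,0],[0,0,0]],
  [8.5,[2.9,-2.65,0],[0,0,0]],
], grip_force=30)

```text
time_s: 0.52
position: [0.3271, -0.4542, 0.2254]
ee_rot: [-3.09, -0.553, 0.012]
force: [0.3, 0.3, 0.0]
opening: 0.995
```

>>> step_arm([
  [8.5,[2.9,-2.65,0],[0,0,0]],
  [8.5,[2.9,-2.65,0],[0,0,0]],
  [8.5,[2.9,-2.65,0],[0,0,0]],
  [8.5,[2.9,-2.65,0],[0,0,0]],
  [8.5,[2.9,-2.65,0],[0,0,0]],
])

```text
time_s: 0.93
position: [0.4183, -0.2698, 0.2235]
ee_rot: [-3.089, -0.549, 0.016]
force: [0.7, 0.5, 0.1]
opening: 0.992
```

```bash
python3 - <<'E'
from h import *
plan((.50,-.105,.22),np.radians(20.4))
E
```

```text
t 0.93 pos [ 0.4183 -0.2698  0.2235] F [0.68 0.54 0.06] open 0.992
toolx yaw deg 20.16 toolz [-0.0106  0.002  -0.9999]
shift cm [ 13.35 -12.65   0.29] n rows 4.41
turn [-0.0055  0.0092 -0.0042]
```

>>> step_arm([
  [8.5,[2.7,-2.55,0.05],[0,0.004,0]],
  [8.5,[2.7,-2.55,0.05],[0,0.004,0]],
  [8.5,[2.7,-2.55,0.05],[0,0,0]],
  [8.5,[2.7,-2.55,0.05],[0,0,0]],
  [8.5,[2.0,-1.8,0],[0,0,0]],
])

```text
time_s: 1.35
position: [0.4987, -0.1012, 0.221]
ee_rot: [-3.086, -0.555, 0.004]
force: [-0.1, -0.5, -0.5]
opening: 0.997
```

```bash
python3 - <<'E'
from h import *
snap("wrist","w1")
plan((.50,-.105,.22),np.radians(20.4))
E
```

```text
t 1.4 pos [ 0.5012 -0.0955  0.2213] F [2.16 3.34 1.3 ] open 0.99
toolx yaw deg 20.81 toolz [-0.0012  0.0094 -1.    ]
shift cm [-0.45  0.85  0.12] n rows 0.23
turn [-0.0092 -0.0022  0.0072]
```

View pics/w1.png

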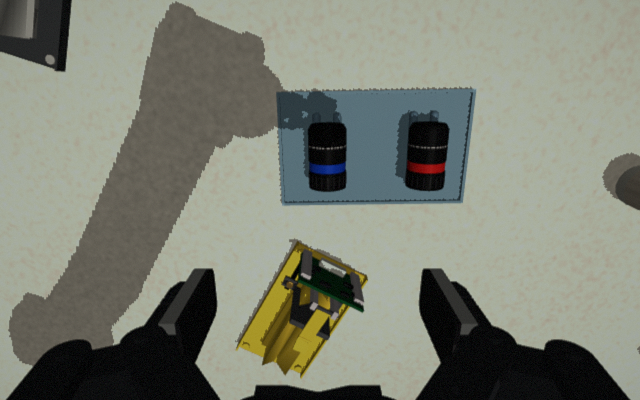

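```bash
python3 - <<'E'
from h import *
snap("wrist","w2")
c,p,d=load("w2"); 
s,R=st();print("tcp proj",w2p(c,s["position"]))
pb=p.astype(int); 
for nm,m in(("blue",(pb[:,:,2]>90)&(pb[:,:,0]<40)&(pb[:,:,1]<90)),("red",(pb[:,:,0]>110)&(pb[:,:,1]<50))):
    m=cv2.morphologyEx(m.astype(np.uint8),cv2.MORPH_OPEN,np.ones((3,3)))
    n,l,stt,ce=cv2.connectedComponentsWithStats(m)
    for i in range(1,n):
        if stt[i,4]>60: print(nm,stt[i],ce[i], p2w(c,ce[i],.0446))
X,u,v=cloud(c,d)
m=(X[:,2]>.022)&(u>270)&(u<480)&(v>80)&(v<210)&(X[:,2]<.08)
for lo,hi in((0,378),(378,640)):
    k=m&(u>lo)&(u<hi); Y=X[k]; print(k.sum(),Y[:,2].max(), np.percentile(Y[:,2],98))
    rect=cv2.minAreaRect(Y[:,:2].astype(np.float32)); print(rect)
# tray edges
hsv=cv2.cvtColor(p,cv2.COLOR_RGB2HSV)
t=((hsv[:,:,0]>90)&(hsv[:,:,0]<120)&(hsv[:,:,1]>60)).astype(np.uint8)
cv2.imwrite("pics/t.png",t*255)
n,l,stt,ce=cv2.connectedComponentsWithStats(t); i=1+np.argmax(stt[1:,4]); print(stt[i])
q=np.argwhere(l==i)[:,::-1]; Z=p2w(c,q,.006)[:,:2].astype(np.float32); print("tray",cv2.minAreaRect(Z))
plan((.50,-.105,.22),np.radians(20.4))
E
```

```text
tcp proj [[323.40164116 278.71952292]]
blue [319 169  30  10 239] [333.51464435 173.80334728] [[ 0.50625671 -0.10734098  0.0446    ]]
red [422 170  27   9 205] [435.02926829 174.14146341] [[ 0.53907051 -0.19398722  0.0446    ]]
2450 0.047425199221862356 0.045779685356586546
((0.5137057900428772, -0.10340414196252823), (0.060504212975502014, 0.03580095246434212), 21.701690673828125)
2578 0.046741494918321864 0.04565308729427772
((0.547069787979126, -0.1908002495765686), (0.06065192073583603, 0.03584665805101395), 21.039527893066406)
[  283    96   197   113 16435]
tray ((0.5315412878990173, -0.14687660336494446), (0.11387203633785248, 0.18910099565982819), 21.276458740234375)
t 1.45 pos [ 0.4998 -0.0988  0.2211] F [ 0.25  1.23 -0.23] open 0.999
toolx yaw deg 20.76 toolz [-0.0027  0.0074 -1.    ]
shift cm [-0.2   0.58  0.11] n rows 0.15
turn [-0.0079 -0.0001  0.0063]
```

```bash
python3 - <<'E'
from h import *
a=np.radians(21.3); ax=np.array([np.cos(a),np.sin(a)]); t=np.array([.5140,-.1033])-.003*ax
print(t); plan((*t,.10),a)
E
```

```text
[ 0.51120493 -0.10438975]
t 1.45 pos [ 0.4998 -0.0988  0.2211] F [ 0.25  1.23 -0.23] open 0.999
toolx yaw deg 20.76 toolz [-0.0027  0.0074 -1.    ]
shift cm [ 0.87  1.02 12.11] n rows 2.92
turn [-0.0079 -0.0001 -0.0094]
```

>>> step_arm([
  [8.5,[0.3,0.3,3.2],[-0.004,0,-0.005]],
  [8.5,[0.3,0.3,3.2],[-0.004,0,-0.004]],
  [8.5,[0.27,0.3,3.2],[0,0,0]],
  [8.5,[0,0.1,2.0],[0,0,0]],
  [8.5,[0,0,0],[0,0,0]],
])

```text
time_s: 1.87
position: [0.5134, -0.1066, 0.1026]
ee_rot: [3.082, 0.583, 0.007]
force: [-0.5, -0.8, 0.0]
opening: 0.99
```

```bash
python3 - <<'E'
from h import *
snap("wrist","w3")
a=np.radians(21.3); plan((.5112,-.1044,.008),a)
E
```

```text
t 1.92 pos [ 0.5142 -0.1068  0.1041] F [-0.07  0.54 -0.09] open 0.998
toolx yaw deg 21.39 toolz [ 0.007  -0.0041 -1.    ]
shift cm [-0.24 -0.39  9.61] n rows 2.31
turn [ 0.0064 -0.0051  0.0015]
```

View pics/w3.png

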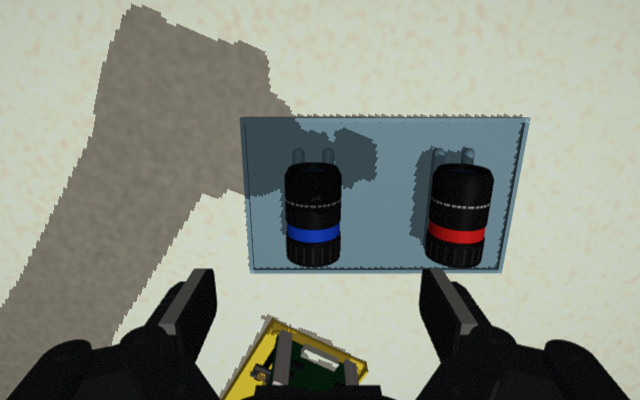

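```bash
python3 - <<'E'
from h import *
c,p,d=load("w3"); X,u,v=cloud(c,d)
k=(X[:,2]>.024)&(u>265)&(u<375)&(v>150)&(v<275)&(X[:,2]<.06)
Y=X[k]; print(cv2.minAreaRect(Y[:,:2].astype(np.float32)), np.percentile(Y[:,2],98))
a=np.radians(21.3); plan((.5112,-.1044,.03),a)
E
```

```text
((0.5134760737419128, -0.10364861786365509), (0.06155567243695259, 0.03601212799549103), 21.870393753051758) 0.04560896673550252
t 1.92 pos [ 0.5142 -0.1068  0.1041] F [-0.07  0.54 -0.09] open 0.998
toolx yaw deg 21.39 toolz [ 0.007  -0.0041 -1.    ]
shift cm [-0.23 -0.38  7.41] n rows 1.78
turn [ 0.0064 -0.0051  0.0015]
```

Consistent within 0.5 mm. Descend.

>>> step_arm([
  [8.5,[-0.1,-0.2,2.0],[0.003,-0.003,0.003]],
  [8.5,[-0.1,-0.15,2.0],[0.003,-0.002,0.003]],
  [8.5,[-0.03,-0.05,2.0],[0,0,0]],
  [8.5,[0,0,1.2],[0,0,0]],
  [8.5,[0,0,0.2],[0,0,0]],
])

```text
time_s: 2.33
position: [0.5161, -0.1083, 0.0354]
ee_rot: [3.084, 0.564, 0.019]
force: [-0.2, -0.4, -0.6]
opening: 0.992
```

```bash
python3 - <<'E'
from h import *
a=np.radians(21.4); plan((.5110,-.1046,.008),a)
E
```

```text
t 2.33 pos [ 0.5161 -0.1083  0.0354] F [-0.21 -0.36 -0.58] open 0.992
toolx yaw deg 20.74 toolz [ 0.0129 -0.0046 -0.9999]
shift cm [-0.38 -0.55  2.73] n rows 0.67
turn [ 0.0089 -0.0104 -0.0116]
```

>>> step_arm([
  [8.5,[-0.4,-0.55,0.0],[0.009,-0.01,-0.011]],
  [8.5,[0,0,0],[0,0,0]],
  [8.5,[0,0,0],[0,0,0]],
  [8.5,[0,0,0],[0,0,0]],
  [8.5,[0,0,0],[0,0,0]],
])

```text
time_s: 2.75
position: [0.5132, -0.1059, 0.041]
ee_rot: [3.084, 0.581, 0.011]
force: [1.5, -0.0, 0.1]
opening: 0.994
```

```bash
python3 - <<'E'
from h import *
a=np.radians(21.4); plan((.5110,-.1046,.008),a)
E
```

```text
t 2.75 pos [ 0.5132 -0.1059  0.041 ] F [ 1.51 -0.02  0.11] open 0.994
toolx yaw deg 21.33 toolz [ 0.0074 -0.0016 -1.    ]
shift cm [-0.18 -0.21  3.3 ] n rows 0.79
turn [ 0.0042 -0.0063 -0.0012]
```

>>> step_arm([
  [8.5,[-0.2,-0.25,1.2],[0.004,-0.006,0]],
  [8.5,[-0.1,-0.1,1.2],[0.002,-0.003,0]],
  [8.5,[-0.05,-0.05,0.8],[0,0,0]],
  [8.5,[0,0,0.4],[0,0,0]],
  [8.5,[0,0,0.2],[0,0,0]],
])

```text
time_s: 3.17
position: [0.509, -0.1034, 0.0005]
ee_rot: [-3.087, -0.581, 0.002]
force: [0.5, 0.7, -0.4]
opening: 0.998
```

```bash
python3 - <<'E'
from h import *
a=np.radians(21.4); plan((.5110,-.1046,.008),a)
E
```

```text
t 3.17 pos [ 5.090e-01 -1.034e-01  5.000e-04] F [ 0.52  0.68 -0.39] open 0.998
toolx yaw deg 21.32 toolz [-1.6e-03  3.0e-04 -1.0e+00]
shift cm [ 0.14  0.18 -0.75] n rows 0.19
turn [-0.0008  0.0014 -0.0013]
```

>>> step_arm([
  [8.5,[0.12,0.15,-0.7],[0,0,0]],
  [8.5,[0,0,0],[0,0,0]],
  [8.5,[0,0,0],[0,0,0]],
  [8.5,[0,0,0],[0,0,0]],
  [8.5,[0,0,0],[0,0,0]],
])

```text
time_s: 3.58
position: [0.5104, -0.1042, 0.0071]
ee_rot: [-3.086, -0.582, 0.005]
force: [0.3, 0.2, 0.1]
opening: 0.999
```

```bash
python3 - <<'E'
from h import *
a=np.radians(21.4); plan((.5110,-.1046,.008),a)
E
```

```text
t 3.58 pos [ 0.5104 -0.1042  0.0071] F [0.31 0.2  0.13] open 0.999
toolx yaw deg 21.34 toolz [-3.5e-03  7.0e-04 -1.0e+00]
shift cm [ 0.04  0.06 -0.09] n rows 0.03
turn [-0.002  0.003 -0.001]
```

>>> step_arm([
  [5.0,[0,0,0],[0,0.002,0]],
  [4.0,[0,0,0],[0,0,0]],
  [3.0,[0,0,0],[0,0,0]],
  [3.0,[0,0,0],[0,0,0]],
  [3.0,[0,0,0],[0,0,0]],
], grip_force=30)

```text
time_s: 4.0
position: [0.5111, -0.1046, 0.008]
ee_rot: [-3.087, -0.581, -0.001]
force: [0.1, -1.2, -0.7]
opening: 0.409
```

>>> step_arm([
  [3.0,[0,0,0],[0,0,0]],
  [3.0,[0,0,0],[0,0,0]],
  [3.0,[0,0,0],[0,0,0]],
  [3.0,[0,0,0],[0,0,0]],
  [3.0,[0,0,0],[0,0,0]],
])

```text
time_s: 4.42
position: [0.5112, -0.1046, 0.008]
ee_rot: [-3.087, -0.581, -0.001]
force: [0.6, -0.9, -0.4]
opening: 0.408
```

```bash
python3 - <<'E'
from h import *
snap("wrist","w4")
a=np.radians(21.4); plan((.5110,-.1046,.008),a)
E
```

```text
t 4.47 pos [ 0.5112 -0.1046  0.008 ] F [-0.27 -1.1   0.16] open 0.413
toolx yaw deg 21.32 toolz [ 7.e-04  1.e-03 -1.e+00]
shift cm [-0.02 -0.01  0.  ] n rows 0.0
turn [-0.0007 -0.001  -0.0014]
```

View pics/w4.png

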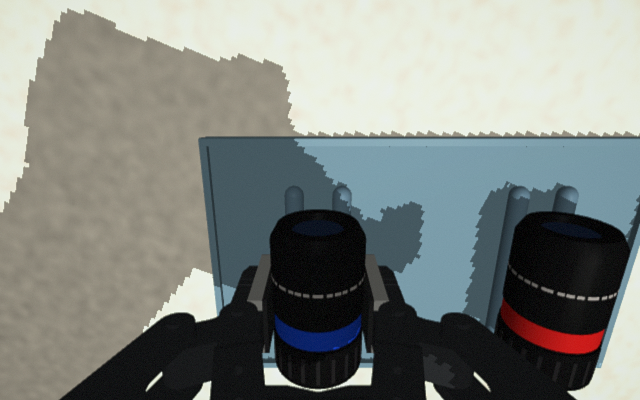

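>>> step_arm([
  [3.0,[0,0,-1.5],[0,0,0]],
  [3.0,[0,0,-2.5],[0,0,0]],
  [3.0,[0,0,-3.5],[0,0,0]],
  [3.0,[0,0,-3.5],[0,0,0]],
  [3.0,[0,0,-3.5],[0,0,0]],
])

```text
time_s: 4.88
position: [0.5034, -0.1034, 0.1485]
ee_rot: [-3.076, -0.581, 0.035]
force: [0.8, 0.4, -1.8]
opening: 0.409
```

```bash
python3 - <<'E'
from h import *
plan((.50,.207,.20),np.radians(2.3))
E
```

```text
t 4.88 pos [ 0.5034 -0.1034  0.1485] F [ 0.76  0.38 -1.83] open 0.409
toolx yaw deg 21.41 toolz [-0.0236  0.0062 -0.9997]
shift cm [ 10.91 -29.1   -4.95] n rows 7.55
turn [-0.011   0.0219  0.3334]
```

>>> step_arm([
  [3.0,[0,-0.5,-1],[-0.003,0.006,0.07]],
  [3.0,[0,-1,-1],[-0.003,0.006,0.07]],
  [3.0,[0,-2,-1],[-0.003,0.006,0.07]],
  [3.0,[0,-3,-1],[0,0,0.06]],
  [3.0,[0,-3,-0.8],[0,0,0.05]],
])

```text
time_s: 5.3
position: [0.4894, -0.0159, 0.2046]
ee_rot: [3.138, 0.037, 0.012]
force: [0.3, 0.0, -1.1]
opening: 0.409
```

```bash
python3 - <<'E'
from h import *
plan((.50,.207,.20),np.radians(2.3))
E
```

```text
t 5.3 pos [ 0.4894 -0.0159  0.2046] F [ 0.32  0.02 -1.12] open 0.409
toolx yaw deg 1.35 toolz [ 0.0077 -0.0033 -1.    ]
shift cm [  1.58 -22.26   0.4 ] n rows 5.35
turn [ 0.0035 -0.0076 -0.0166]
```

>>> step_arm([
  [3.0,[0.3,-3.6,0],[0.003,-0.004,-0.005]],
  [3.0,[0.3,-4,0],[0,-0.003,-0.005]],
  [3.0,[0.3,-4,0],[0,0,-0.005]],
  [3.0,[0.3,-4,0],[0,0,0]],
  [3.0,[0.2,-3,0],[0,0,0]],
])

```text
time_s: 5.72
position: [0.4956, 0.1759, 0.2059]
ee_rot: [3.138, 0.048, 0.004]
force: [0.5, 0.3, -1.3]
opening: 0.408
```

```bash
python3 - <<'E'
from h import *
plan((.50,.207,.20),np.radians(2.3))
E
```

```text
t 5.72 pos [0.4956 0.1759 0.2059] F [ 0.5   0.35 -1.31] open 0.408
toolx yaw deg 1.75 toolz [ 0.0028 -0.0032 -1.    ]
shift cm [ 0.53 -3.1   0.58] n rows 0.77
turn [ 0.0033 -0.0026 -0.0096]
```

>>> step_arm([
  [3.0,[0.5,-1.8,0],[0.003,-0.002,-0.005]],
  [3.0,[0,0,0],[0,0,0]],
  [3.0,[0,0,0],[0,0,0]],
  [3.0,[0,0,0],[0,0,0]],
  [3.0,[0,0,0],[0,0,0]],
])

```text
time_s: 6.13
position: [0.4959, 0.2034, 0.2041]
ee_rot: [-3.138, -0.079, 0.006]
force: [-0.4, 0.4, -1.2]
opening: 0.414
```

```bash
python3 - <<'E'
from h import *
snap("wrist","w5"); snap("top","t5")
plan((.50,.207,.20),np.radians(2.3))
E
```

```text
t 6.23 pos [0.4962 0.203  0.2042] F [-0.04  0.31 -1.16] open 0.414
toolx yaw deg 2.83 toolz [-0.0037  0.0025 -1.    ]
shift cm [ 0.4  -0.38  0.42] n rows 0.17
turn [-0.0027  0.0036  0.0093]
```

View pics/w5.png

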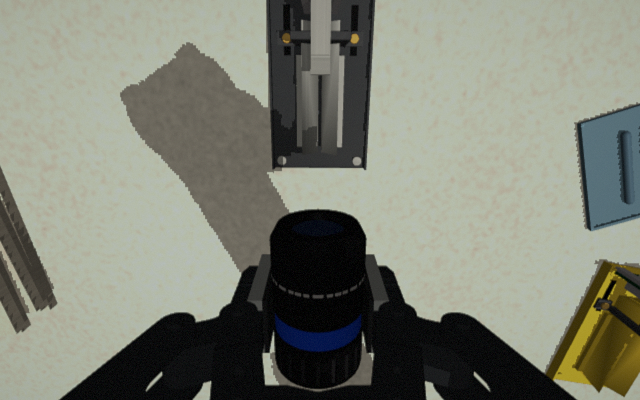

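```bash
python3 - <<'E'
from h import *
c,p,d=load("w5")
cv2.imwrite("pics/w5c.png",cv2.resize(p[0:180,255:385,::-1],None,fx=4.4,fy=3.3*1,interpolation=cv2.INTER_CUBIC))
X,u,v=cloud(c,d)
m=(v<185)&(u>255)&(u<385)
for lo,hi in((.003,.010),(.034,.0405),(.06,.075)):
    k=m&(X[:,2]>lo)&(X[:,2]<hi); print(lo,k.sum(),cv2.minAreaRect(X[k][:,:2].astype(np.float32)))
# block top edges and V: cross section at several x
for x0 in (.52,.53,.54,.55,.56,.57):
    k=m&(abs(X[:,0]-x0)<.002)&(X[:,2]>.012); Y=X[k]; o=np.argsort(Y[:,1]); Y=Y[o]
    print(x0, Y[0,1:],Y[-1,1:], "min",Y[(np.argmin(Y[:,2]))][1:].round(4)); 
E
```

```text
0.003 9843 ((0.5684370994567871, 0.20649316906929016), (0.14578348398208618, 0.08965355902910233), 2.2378740310668945)
0.034 1544 ((0.574380099773407, 0.20465002954006195), (0.11858091503381729, 0.040921084582805634), 6.042784214019775)
0.06 1881 ((0.606020450592041, 0.20778656005859375), (0.049305036664009094, 0.043584201484918594), 2.5436792373657227)
0.52 [0.16045271 0.01205934] [0.24922685 0.01243849] min [0.1605 0.0121]
0.53 [0.19030036 0.03897504] [0.24935459 0.01207247] min [0.2494 0.0121]
0.54 [0.16037678 0.01223335] [0.24941849 0.01203073] min [0.2494 0.012 ]
0.55 [0.16156425 0.0127627 ] [0.25038606 0.01231596] min [0.2251 0.0121]
0.56 [0.16133423 0.01212803] [0.2504047  0.01270581] min [0.1613 0.0121]
0.57 [0.16323765 0.01223004] [0.25142706 0.01220929] min [0.2506 0.012 ]
```

View pics/w5c.png

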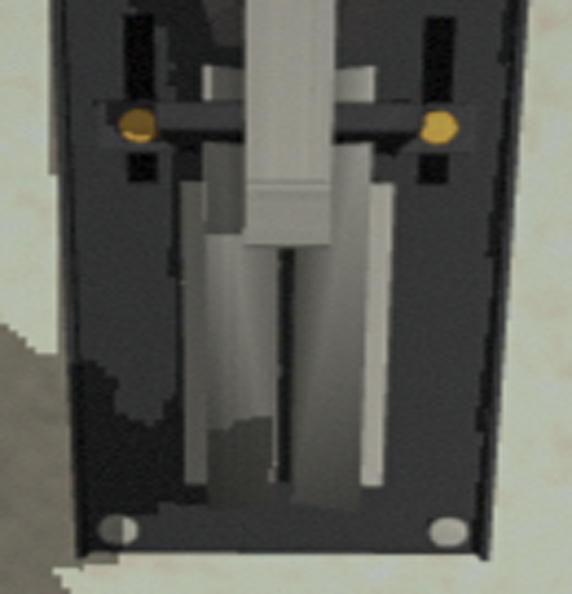

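```bash
python3 - <<'E'
from h import *
c,p,d=load("w5")
f=lambda a,b:(255+(a-1.7)/4.4,(b-1.15)/3.3)
z=np.radians(2.3)
def loc(P):  # mount-frame y assuming origin .5755,.2062, yaw 2.3
    P=P-[.5755,.2062,0]; return np.c_[P[:,0]*np.cos(z)+P[:,1]*np.sin(z),-P[:,0]*np.sin(z)+P[:,1]*np.cos(z)]*1000
def sh(n,L,zz): print(n,loc(p2w(c,[f(*q) for q in L],zz)).round(1).tolist())
sh("slot z24",[(287,260),(285,470)],.0245)
sh("flank tops left", [(203,500),(205,240)],.0395); sh("flank top right",[(363,505),(370,200)],.0395)
sh("steps",[(185,485),(388,485)],.020)
sh("screws",[(118,530),(449,532)],.008)
sh("plate front corners",[(78,556),(488,556)],.006)
sh("stop screws",[(137,126),(439,126)],.012)
sh("clip lip",[(246,243),(331,243)],.074)
sh("clip crease",[(246,185),(331,185)],.0667)
X,u,v=cloud(c,d)
m=(v<185)&(u>255)&(u<385); L=loc(X)
for x0 in(-55,-45,-35,-25,-15):
    k=m&(abs(L[:,0]-x0)<4)&(abs(L[:,1])<20); 
    y=L[k,1];zz=X[k,2]*1000
    k2=(abs(y)<14.5)&(abs(y)>4); 
    for s in(1,-1):
        kk=k2&(y*s>0)&(abs(zz-24.5-abs(y))<6); 
        if kk.sum()>5: print(x0,s,kk.sum(),np.median(zz[kk]-s*y[kk]).round(2),end=" | ")
    print()
# lens in tool
s,R=st(); T=R.inv().apply(X-s["position"])*1000
k=(v>200)&(u>262)&(u<376)&(abs(T[:,1])<17.9)&(T[:,2]<-22)&(T[:,2]>-50)&(T[:,0]>-35)&(T[:,0]<40)
Y=T[k]; print(k.sum(),"x",np.percentile(Y[:,0],[0.5,2,98,99.5]),"y",np.percentile(Y[:,1],[1,99]),"top z",np.percentile(Y[:,2],3))
ridge=[(x,Y[abs(Y[:,0]-x)<2]) for x in range(-20,30,8)]
for x,q in ridge:
    if len(q)>20:
        A=np.c_[2*q[:,1],2*q[:,2],np.ones(len(q))]; b=(q[:,1]**2+q[:,2]**2); w=np.linalg.lstsq(A,b,rcond=None)[0]; print(x,len(q),w[:2].round(2),np.sqrt(w[2]+w[0]**2+w[1]**2).round(2))
E
```

```text
slot z24 [[2.6, 0.4], [-51.6, 0.2]]
flank tops left [[-57.0, 16.2], [7.2, 15.5]]
flank top right [[-58.0, -15.2], [16.6, -14.4]]
steps [[-56.8, 20.9], [-56.3, -21.3]]
screws [[-72.4, 36.4], [-72.2, -35.9]]
plate front corners [[-80.7, 45.6], [-79.7, -45.0]]
stop screws [[35.0, 29.8], [35.6, -28.6]]
clip lip [[6.3, 7.2], [6.5, -6.6]]
clip crease [[18.4, 7.5], [18.5, -6.5]]
-55 1 119 23.43 | -55 -1 109 24.4 | 
-45 1 120 23.52 | -45 -1 113 24.49 | 
-35 1 120 23.4 | -35 -1 117 24.39 | 
-25 1 123 23.31 | -25 -1 125 24.44 | 
-15 1 127 23.47 | -15 -1 131 24.47 | 
14096 x [-27.12726006 -25.76545002  32.55996217  32.84284715] y [-17.28154104  17.19327052] top z -37.40637513400887
-20 726 [ -0.83 -19.1 ] 17.81
-12 907 [ -0.7  -19.63] 17.07
-4 801 [  1.29 -22.41] 15.27
4 924 [  0.92 -21.95] 16.14
12 1035 [  0.99 -21.24] 16.66
20 931 [ -0.89 -19.28] 17.62
28 1253 [ -0.83 -21.93] 14.97
```

```bash
python3 - <<'E'
from h import *
plan((.5325,.2047,.07),np.radians(2.3))
E
```

```text
t 6.23 pos [0.4962 0.203  0.2042] F [-0.04  0.31 -1.16] open 0.414
toolx yaw deg 2.83 toolz [-0.0037  0.0025 -1.    ]
shift cm [ 3.68  0.05 13.41] n rows 3.33
turn [-0.0027  0.0036  0.0093]
```

>>> step_arm([
  [3.0,[1.3,0.02,2.5],[-0.002,0.003,0.008]],
  [3.0,[1.3,0,2.5],[0,0,0]],
  [3.0,[0.9,0,2.5],[0,0,0]],
  [3.0,[0,0,1.5],[0,0,0]],
  [3.0,[0,0,0],[0,0,0]],
])

```text
time_s: 6.65
position: [0.536, 0.1982, 0.1137]
ee_rot: [3.14, 0.048, 0.011]
force: [0.1, -0.1, -2.0]
opening: 0.409
```

```bash
python3 - <<'E'
from h import *
plan((.5325,.2047,.07),np.radians(2.3))
E
```

```text
t 6.65 pos [0.536  0.1982 0.1137] F [ 0.14 -0.06 -2.02] open 0.409
toolx yaw deg 1.75 toolz [ 7.e-03 -8.e-04 -1.e+00]
shift cm [-0.36 -0.66  4.37] n rows 1.06
turn [ 0.0011 -0.007  -0.0097]
```

Single-shift-then-settle rows are accurate; use that.

>>> step_arm([
  [3.0,[-0.3,-0.65,2.0],[0.001,-0.006,-0.009]],
  [3.0,[0,0,0],[0,0,0]],
  [3.0,[0,0,0],[0,0,0]],
  [3.0,[0,0,0],[0,0,0]],
  [3.0,[0,0,0],[0,0,0]],
])

```text
time_s: 7.07
position: [0.5355, 0.2007, 0.097]
ee_rot: [3.14, 0.051, 0.007]
force: [0.2, 0.1, -1.2]
opening: 0.411
```

```bash
python3 - <<'E'
from h import *
plan((.5325,.2047,.05),np.radians(2.3))
E
```

```text
t 7.07 pos [0.5355 0.2007 0.097 ] F [ 0.22  0.13 -1.2 ] open 0.411
toolx yaw deg 1.87 toolz [ 0.0046 -0.0013 -1.    ]
shift cm [-0.31 -0.42  4.69] n rows 1.13
turn [ 0.0015 -0.0045 -0.0074]
```

>>> step_arm([
  [3.0,[-0.25,-0.35,1.5],[0.001,-0.004,-0.006]],
  [3.0,[-0.15,-0.2,1.0],[0.001,-0.003,-0.005]],
  [3.0,[-0.05,-0.1,0.5],[0,0,0]],
  [3.0,[0,0,0],[0,0,0]],
  [3.0,[0,0,0],[0,0,0]],
])

```text
time_s: 7.48
position: [0.5344, 0.2073, 0.0715]
ee_rot: [-3.138, -0.066, -0.011]
force: [-0.5, -0.1, -1.0]
opening: 0.406
```

```bash
python3 - <<'E'
from h import *
plan((.5325,.2047,.05),np.radians(2.3))
E
```

```text
t 7.48 pos [0.5344 0.2073 0.0715] F [-0.49 -0.05 -1.03] open 0.406
toolx yaw deg 2.41 toolz [ 0.0072  0.0028 -1.    ]
shift cm [-0.22  0.26  2.15] n rows 0.52
turn [-0.0025 -0.0073  0.002 ]
```

>>> step_arm([
  [3.0,[-0.2,0.15,0.6],[-0.002,-0.006,0.001]],
  [3.0,[-0.1,0.1,0.5],[-0.001,-0.004,0]],
  [3.0,[0,0,0.2],[0,0,0]],
  [3.0,[0,0,0],[0,0,0]],
  [3.0,[0,0,0],[0,0,0]],
])

```text
time_s: 7.9
position: [0.5322, 0.2044, 0.0584]
ee_rot: [3.14, 0.063, -0.003]
force: [-0.4, -0.1, -0.8]
opening: 0.408
```

```bash
python3 - <<'E'
from h import *
snap("wrist","w6");snap("scene","s6")
c,p,d=load("s6"); cv2.imwrite("pics/s6c.png",cv2.resize(p[100:220,330:470,::-1],None,fx=5,fy=5,interpolation=cv2.INTER_CUBIC))
plan((.5325,.2047,.05),np.radians(2.3))
E
```

```text
t 8.0 pos [0.5323 0.2044 0.0586] F [ 0.53 -0.12 -1.07] open 0.409
toolx yaw deg 2.31 toolz [-1.5e-03 -5.0e-04 -1.0e+00]
shift cm [ 0.02 -0.02  0.86] n rows 0.21
turn [0.0004 0.0015 0.0002]
```

View pics/w6.png

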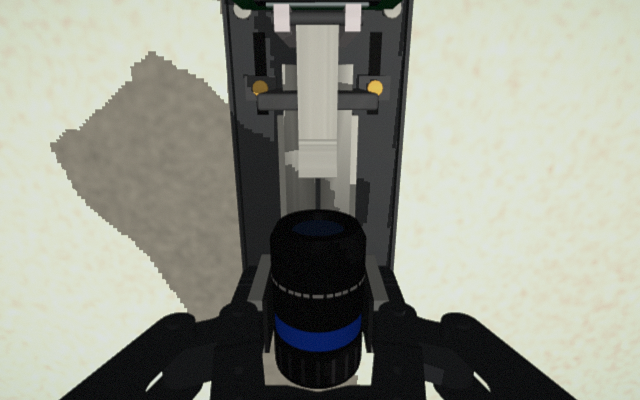

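View pics/s6c.png

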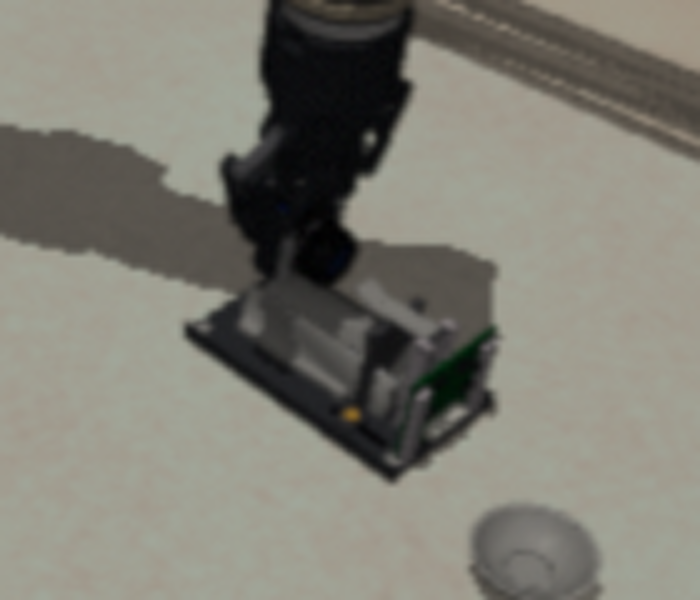

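>>> step_arm([
  [3.0,[0,0,0.5],[0,0.001,0]],
  [3.0,[0,0,0.5],[0,0,0]],
  [3.0,[0,0,0.4],[0,0,0]],
  [3.0,[0,0,0.2],[0,0,0]],
  [3.0,[0,0,0],[0,0,0]],
])

```text
time_s: 8.42
position: [0.5325, 0.2046, 0.0412]
ee_rot: [3.141, 0.064, 0.0]
force: [0.7, 0.0, -1.1]
opening: 0.416
```

```bash
python3 - <<'E'
from h import *
plan((.5325,.2047,.0315),np.radians(2.3))
E
```

```text
t 8.42 pos [0.5325 0.2046 0.0412] F [ 0.68  0.04 -1.06] open 0.416
toolx yaw deg 2.32 toolz [ 3.e-04 -2.e-04 -1.e+00]
shift cm [-0.   -0.01  0.97] n rows 0.23
turn [ 0.0002 -0.0003  0.0004]
```

>>> step_arm([
  [3.0,[0,0,0.3],[0,0,0]],
  [3.0,[0,0,0.3],[0,0,0]],
  [3.0,[0,0,0.15],[0,0,0]],
  [3.0,[0,0,0],[0,0,0]],
  [3.0,[0,0,0],[0,0,0]],
])

```text
time_s: 8.83
position: [0.5324, 0.2047, 0.0325]
ee_rot: [3.141, 0.064, -0.001]
force: [-0.1, 0.2, -1.0]
opening: 0.412
```

>>> step_arm([
  [3.0,[0,0,0.05],[0,0,0]],
  [3.0,[0,0,0.05],[0,0,0]],
  [3.0,[0,0,0],[0,0,0]],
  [3.0,[0,0,0],[0,0,0]],
  [3.0,[0,0,0],[0,0,0]],
])

```text
time_s: 9.25
position: [0.5327, 0.2048, 0.0318]
ee_rot: [-3.141, -0.064, -0.001]
force: [-0.2, 0.2, -1.1]
opening: 0.407
```

>>> step_arm([
  [3.0,[0,0,0.05],[0,0,0]],
  [3.0,[0,0,0.05],[0,0,0]],
  [3.0,[0,0,0],[0,0,0]],
  [3.0,[0,0,0],[0,0,0]],
  [3.0,[0,0,0],[0,0,0]],
])

```text
time_s: 9.67
position: [0.5329, 0.2048, 0.031]
ee_rot: [-3.141, -0.064, -0.002]
force: [-0.3, 0.3, -1.6]
opening: 0.409
```

>>> step_arm([
  [3.0,[0,0,0.05],[0,0,0]],
  [3.0,[0,0,0.05],[0,0,0]],
  [3.0,[0,0,0],[0,0,0]],
  [3.0,[0,0,0],[0,0,0]],
  [3.0,[0,0,0],[0,0,0]],
])

```text
time_s: 10.08
position: [0.5333, 0.2045, 0.0304]
ee_rot: [3.141, 0.063, 0.003]
force: [-0.1, -0.3, -0.7]
opening: 0.412
```

>>> step_arm([
  [3.0,[0,0,0.05],[0,0,0]],
  [3.0,[0,0,0.05],[0,0,0]],
  [3.0,[0,0,0],[0,0,0]],
  [3.0,[0,0,0],[0,0,0]],
  [3.0,[0,0,0],[0,0,0]],
])

```text
time_s: 10.5
position: [0.5335, 0.2044, 0.0304]
ee_rot: [3.14, 0.063, 0.004]
force: [-0.3, -0.4, -0.1]
opening: 0.409
```

>>> step_arm([
  [3.0,[0,0,0.05],[0,0,0]],
  [3.0,[0,0,0.05],[0,0,0]],
  [3.0,[0,0,0],[0,0,0]],
  [3.0,[0,0,0],[0,0,0]],
  [3.0,[0,0,0],[0,0,0]],
])

```text
time_s: 10.92
position: [0.5336, 0.2044, 0.0304]
ee_rot: [3.139, 0.063, 0.004]
force: [-1.3, -0.1, 1.8]
opening: 0.408
```

>>> step_arm([
  [3.8,[0,0,0],[0,0,0]],
  [4.2,[0,0,0],[0,0,0]],
  [4.8,[0,0,0],[0,0,0]],
  [5.6,[0,0,0],[0,0,0]],
  [6.5,[0,0,0],[0,0,0]],
])

```text
time_s: 11.33
position: [0.5339, 0.2053, 0.03]
ee_rot: [-3.141, -0.063, -0.005]
force: [-0.5, -0.4, 0.2]
opening: 0.756
```

```bash
python3 - <<'E'
from h import *
snap("wrist","w7")
plan((.5325,.2047,.12),np.radians(2.3))
E
```

```text
t 11.38 pos [0.5339 0.2053 0.0301] F [0.52 0.44 0.39] open 0.764
toolx yaw deg 2.32 toolz [ 3.2e-03  1.0e-04 -1.0e+00]
shift cm [-0.12  0.05 -8.99] n rows 2.16
turn [ 0.     -0.0032  0.0003]
```

View pics/w7.png

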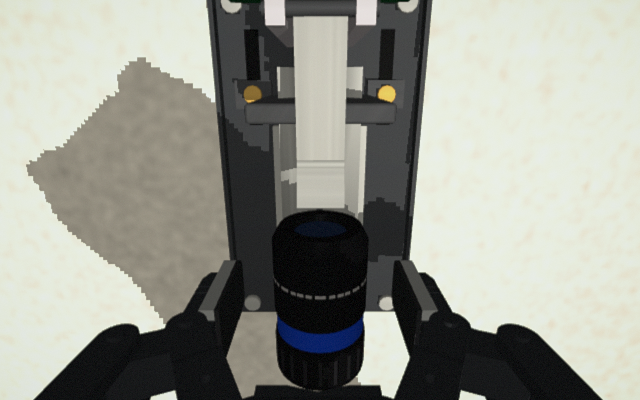

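>>> step_arm([
  [7.5,[0,0,-0.6],[0,-0.003,0]],
  [8.0,[0,0,-1.5],[0,0,0]],
  [8.5,[0,0,-2.5],[0,0,0]],
  [8.5,[0,0,-2.5],[0,0,0]],
  [8.5,[0,0,-1.5],[0,0,0]],
])

```text
time_s: 11.8
position: [0.5309, 0.2043, 0.1161]
ee_rot: [3.138, 0.065, -0.016]
force: [0.0, -0.2, -0.1]
opening: 0.992
```

```bash
python3 - <<'E'
from h import *
c,p,d=snap("wrist","w8")
X,u,v=cloud(c,d); z=np.radians(2.3); P=X-[.5755,.2064,0]
L=np.c_[P[:,0]*np.cos(z)+P[:,1]*np.sin(z),-P[:,0]*np.sin(z)+P[:,1]*np.cos(z)]*1000
k=(X[:,2]>.056)&(X[:,2]<.08)&(abs(L[:,1])<20)&(L[:,0]<2)
Y=L[k]; print(k.sum(),np.percentile(Y[:,0],[.5,2,98,99.5]),np.percentile(Y[:,1],[1,99]),np.percentile(X[k,2],98), cv2.minAreaRect(Y.astype(np.float32)))
plan((.4785,.2025,.12),np.radians(2.3))
E
```

```text
5366 [-68.82327983 -67.77363241  -9.41349548  -9.07108953] [-15.8943575   16.42692171] 0.06801748917904284 ((-39.19379425048828, 0.12618446350097656), (60.75015640258789, 34.193355560302734), 0.14497798681259155)
t 11.85 pos [0.5326 0.2051 0.1188] F [0.17 0.54 1.82] open 0.994
toolx yaw deg 2.37 toolz [-0.0055 -0.0016 -1.    ]
shift cm [-5.41  0.04 -0.09] n rows 1.3
turn [0.0013 0.0056 0.0012]
```

View pics/w8.png

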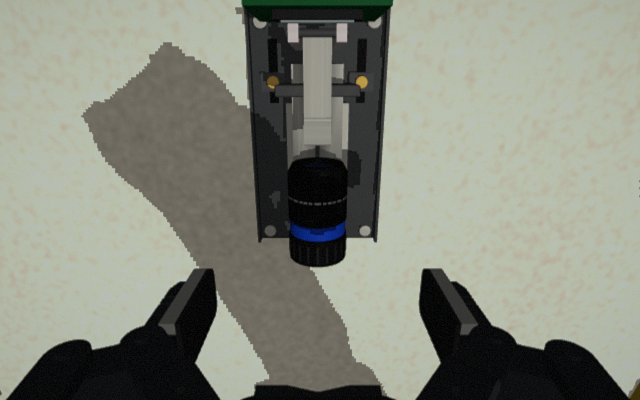

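>>> step_arm([
  [4,[-1.8,0,0],[0,0.005,0]],
  [0,[-1.8,0,0],[0,0,0]],
  [0,[-1.3,0,0],[0,0,0]],
  [0,[-0.6,0,0],[0,0,0]],
  [0,[0,0,0],[0,0,0]],
])

```text
time_s: 12.27
position: [0.4782, 0.2034, 0.1227]
ee_rot: [-3.139, -0.062, -0.011]
force: [0.4, 0.1, -0.2]
opening: 0.294
```

```bash
python3 - <<'E'
from h import *
plan((.4766,.2024,.07),np.radians(2.3))
E
```

```text
t 12.27 pos [0.4782 0.2034 0.1227] F [ 0.44  0.15 -0.17] open 0.294
toolx yaw deg 2.27 toolz [ 0.0073  0.0016 -1.    ]
shift cm [-0.21  0.1   5.27] n rows 1.26
turn [-0.0014 -0.0073 -0.0005]
```

>>> step_arm([
  [0,[-0.2,0.08,1.5],[-0.001,-0.006,0]],
  [0,[-0.1,0,1.5],[0,-0.002,0]],
  [0,[0,0,1.0],[0,0,0]],
  [0,[0,0,0],[0,0,0]],
  [0,[0,0,0],[0,0,0]],
])

```text
time_s: 12.68
position: [0.4791, 0.2032, 0.0824]
ee_rot: [-3.139, -0.061, -0.006]
force: [-0.2, -0.5, 0.0]
opening: -0.0
```

```bash
python3 - <<'E'
from h import *
plan((.4766,.2024,.046),np.radians(2.3))
E
```

```text
t 12.68 pos [0.4791 0.2032 0.0824] F [-0.25 -0.51  0.05] open -0.0
toolx yaw deg 2.22 toolz [ 0.0038  0.0021 -1.    ]
shift cm [-0.27  0.08  3.64] n rows 0.88
turn [-0.002  -0.0039 -0.0014]
```

>>> step_arm([
  [0,[0,0.05,1.2],[-0.001,0.01,0]],
  [0,[0,0.03,1.0],[-0.001,0.01,0]],
  [0,[0,0,0.6],[0,0.006,0]],
  [0,[0,0,0],[0,0,0]],
  [0,[0,0,0],[0,0,0]],
])

```text
time_s: 13.1
position: [0.4833, 0.2036, 0.0556]
ee_rot: [-3.138, -0.058, -0.056]
force: [0.2, -0.1, 0.8]
opening: -0.001
```

```bash
python3 - <<'E'
from h import *
plan((.4953,.2031,.046),np.radians(2.3))
snap("wrist","w9");snap("scene","s9")
c,p,d=load("s9"); cv2.imwrite("pics/s9c.png",cv2.resize(p[100:220,330:470,::-1],None,fx=5,fy=5,interpolation=cv2.INTER_CUBIC))
E
```

```text
t 13.1 pos [0.4833 0.2036 0.0556] F [ 0.18 -0.09  0.77] open -0.001
toolx yaw deg 2.13 toolz [ 0.0356  0.0034 -0.9994]
shift cm [1.16 0.09 1.  ] n rows 0.37
turn [-0.002  -0.0357 -0.0029]
```

View pics/w9.png

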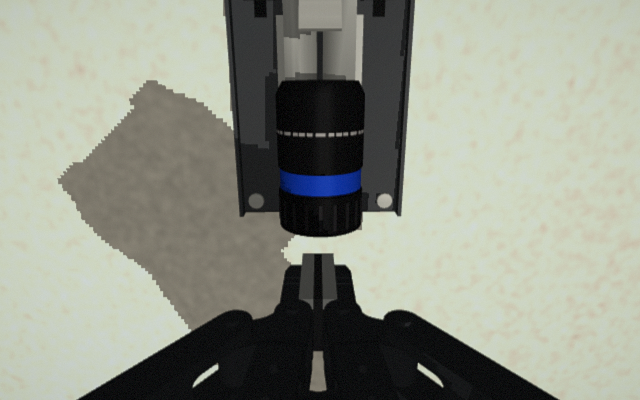

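View pics/s9c.png

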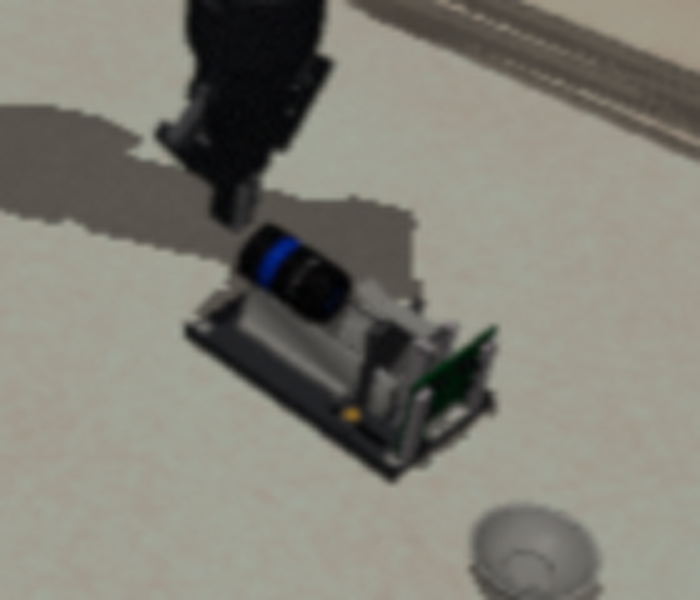

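>>> step_arm([
  [0,[0,0.03,0.6],[-0.001,-0.02,-0.001]],
  [0,[-0.1,0.03,0.5],[-0.001,-0.015,-0.001]],
  [0,[0,0.02,0.2],[0,-0.005,0]],
  [0,[0,0,0],[0,0,0]],
  [0,[0,0,0],[0,0,0]],
])

```text
time_s: 13.62
position: [0.4844, 0.2031, 0.0429]
ee_rot: [-3.14, -0.06, 0.009]
force: [0.1, 0.0, -0.5]
opening: -0.002
```

```bash
python3 - <<'E'
from h import *
plan((.4953,.2031,.040),np.radians(2.3))
E
```

```text
t 13.62 pos [0.4844 0.2031 0.0429] F [ 0.09  0.04 -0.55] open -0.002
toolx yaw deg 2.19 toolz [-0.0055  0.0012 -1.    ]
shift cm [1.09 0.04 0.28] n rows 0.27
turn [-0.0014  0.0055 -0.0018]
```

>>> step_arm([
  [0,[0.2,0.02,0.15],[-0.001,0.003,-0.001]],
  [0,[0.2,0,0.1],[0,0.002,0]],
  [0,[0.15,0,0.05],[0,0,0]],
  [0,[0.1,0,0],[0,0,0]],
  [0,[0,0,0],[0,0,0]],
])

```text
time_s: 14.03
position: [0.4916, 0.2031, 0.0396]
ee_rot: [-3.141, -0.062, -0.0]
force: [0.3, 0.7, -0.5]
opening: -0.0
```

```bash
python3 - <<'E'
from h import *
plan((.4953,.2031,.040),np.radians(2.3))
E
```

```text
t 14.03 pos [0.4916 0.2031 0.0396] F [ 0.27  0.72 -0.46] open -0.0
toolx yaw deg 2.26 toolz [ 1.e-04  3.e-04 -1.e+00]
shift cm [ 0.37  0.02 -0.04] n rows 0.09
turn [-0.0003 -0.0001 -0.0007]
```

>>> step_arm([
  [0,[0.15,0,-0.02],[0,0,0]],
  [0,[0.15,0,0],[0,0,0]],
  [0,[0.15,0,0],[0,0,0]],
  [0,[0.15,0,0],[0,0,0]],
  [0,[0.1,0,0],[0,0,0]],
])

```text
time_s: 14.45
position: [0.4986, 0.2034, 0.0399]
ee_rot: [3.141, 0.063, -0.001]
force: [-0.4, -1.1, 0.6]
opening: 0.004
```

```bash
python3 - <<'E'
from h import *
c,p,d=snap("wrist","w10")
X,u,v=cloud(c,d); z=np.radians(2.3); P=X-[.5755,.2064,0]
L=np.c_[P[:,0]*np.cos(z)+P[:,1]*np.sin(z),-P[:,0]*np.sin(z)+P[:,1]*np.cos(z)]*1000
k=(X[:,2]>.058)&(X[:,2]<.08)&(abs(L[:,1])<20)&(L[:,0]<3)&(L[:,0]>-75)
Y=L[k]; print(k.sum(),np.percentile(Y[:,0],[.5,2,98,99.5]))
plan((.517,.204,.040),np.radians(2.3))
E
```

```text
15815 [-71.64576405 -68.8654139   -5.6052227   -4.74674471]
t 14.5 pos [0.4988 0.2035 0.04  ] F [-0.22 -0.19  0.32] open 0.0
toolx yaw deg 2.28 toolz [-3.e-04  0.e+00 -1.e+00]
shift cm [ 1.82  0.02 -0.  ] n rows 0.44
turn [-0.      0.0003 -0.0003]
```

View pics/w10.png

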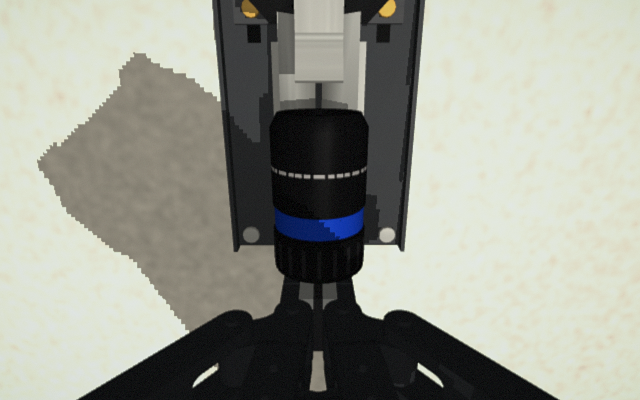

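>>> step_arm([
  [0,[0.2,0,0],[0,0,0]],
  [0,[0.25,0,0],[0,0,0]],
  [0,[0.25,0,0],[0,0,0]],
  [0,[0.25,0,0],[0,0,0]],
  [0,[0.2,0,0],[0,0,0]],
])

```text
time_s: 14.92
position: [0.5109, 0.204, 0.0399]
ee_rot: [3.141, 0.063, -0.001]
force: [0.2, -0.4, -0.1]
opening: 0.0
```

```bash
python3 - <<'E'
from h import *
plan((.52,.2042,.040),np.radians(2.3))
E
```

```text
t 14.92 pos [0.5109 0.204  0.0399] F [ 0.16 -0.43 -0.1 ] open 0.0
toolx yaw deg 2.3 toolz [-9.e-04 -2.e-04 -1.e+00]
shift cm [ 0.91  0.01 -0.01] n rows 0.22
turn [0.0002 0.001  0.    ]
```

>>> step_arm([
  [0,[0.2,0,0],[0,0,0]],
  [0,[0.2,0,0],[0,0,0]],
  [0,[0.15,0,0],[0,0,0]],
  [0,[0.1,0,0],[0,0,0]],
  [0,[0.05,0,0],[0,0,0]],
])

```text
time_s: 15.33
position: [0.5193, 0.2043, 0.0399]
ee_rot: [-3.141, -0.062, 0.001]
force: [-0.2, -0.0, -0.8]
opening: -0.001
```

>>> step_arm([
  [0,[0.1,0,0],[0,0,0]],
  [0,[0.1,0,0],[0,0,0]],
  [0,[0.1,0,0],[0,0,0]],
  [0,[0.1,0,0],[0,0,0]],
  [0,[0.1,0,0],[0,0,0]],
])

```text
time_s: 15.75
position: [0.5242, 0.2045, 0.0398]
ee_rot: [3.141, 0.063, -0.002]
force: [-1.6, 0.6, 1.3]
opening: -0.0
```

>>> step_arm([
  [0,[0.1,0,0],[0,0,0]],
  [0,[0.1,0,0],[0,0,0]],
  [0,[0.1,0,0],[0,0,0]],
  [0,[0.1,0,0],[0,0,0]],
  [0,[0.1,0,0],[0,0,0]],
])

```text
time_s: 16.17
position: [0.5247, 0.2045, 0.0388]
ee_rot: [3.138, 0.065, -0.017]
force: [-4.4, -0.4, 2.0]
opening: 0.004
```

```bash
python3 - <<'E'
from h import *
c,p,d=snap("wrist","w11")
plan((.53,.2042,.040),np.radians(2.3))
E
```

```text
t 16.22 pos [0.5248 0.2044 0.0388] F [-4.87  0.02  1.44] open 0.0
toolx yaw deg 2.36 toolz [-0.0108 -0.0034 -0.9999]
shift cm [ 0.52  0.05 -0.13] n rows 0.13
turn [0.003  0.0109 0.0011]
```

View pics/w11.png

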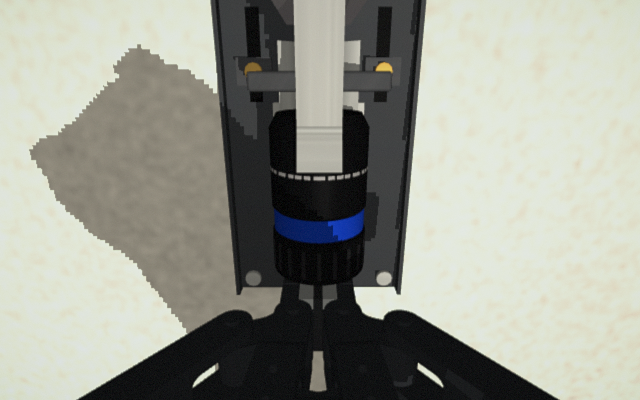

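>>> step_arm([
  [0,[0.15,0,-0.1],[0.003,0.01,0.001]],
  [0,[0.15,0,-0.05],[0,0.003,0]],
  [0,[0.15,0,0],[0,0.003,0]],
  [0,[0.15,0,0],[0,0.003,0]],
  [0,[0.15,0,0],[0,0.003,0]],
])

```text
time_s: 16.63
position: [0.529, 0.2046, 0.0387]
ee_rot: [3.14, 0.065, 0.009]
force: [-3.9, -0.0, 0.4]
opening: 0.002
```

```bash
python3 - <<'E'
from h import *
plan((.53,.2042,.040),np.radians(2.3))
E
```

```text
t 16.63 pos [0.529  0.2046 0.0387] F [-3.94 -0.05  0.4 ] open 0.002
toolx yaw deg 2.38 toolz [ 0.0057 -0.001  -1.    ]
shift cm [ 0.09  0.05 -0.13] n rows 0.04
turn [ 0.0012 -0.0056  0.0013]
```

>>> step_arm([
  [0,[0.12,0,-0.12],[0.001,-0.003,0.001]],
  [0,[0.12,0,-0.05],[0,0,0]],
  [0,[0.12,0,0],[0,0,0]],
  [0,[0.12,0,0],[0,0,0]],
  [0,[0.12,0,0],[0,0,0]],
])

```text
time_s: 17.05
position: [0.5325, 0.2045, 0.039]
ee_rot: [3.139, 0.063, -0.007]
force: [-6.6, 1.0, -0.3]
opening: -0.004
```

```bash
python3 - <<'E'
from h import *
c,p,d=snap("wrist","w12")
plan((.53,.2042,.040),np.radians(2.3))
E
```

```text
t 17.1 pos [0.5325 0.2046 0.039 ] F [-5.86  2.07 -1.25] open 0.0
toolx yaw deg 2.31 toolz [-0.0045 -0.0016 -1.    ]
shift cm [-0.25  0.03 -0.1 ] n rows 0.07
turn [0.0014 0.0045 0.0002]
```

View pics/w12.png

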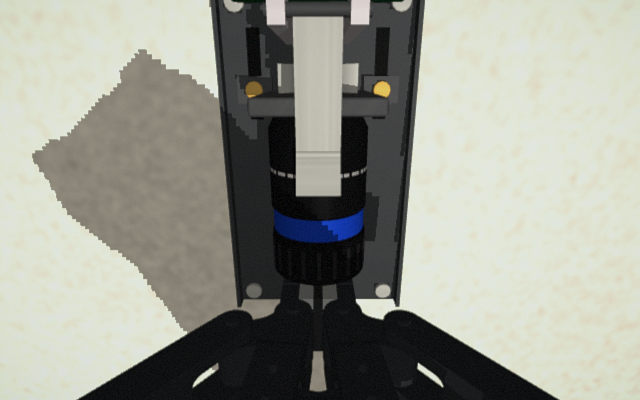

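>>> step_arm([
  [0,[0.12,0,-0.08],[0.001,0.004,0]],
  [0,[0.12,0,0],[0,0,0]],
  [0,[0.12,0,0],[0,0,0]],
  [0,[0.12,0,0],[0,0,0]],
  [0,[0.12,0,0],[0,0,0]],
])

```text
time_s: 17.52
position: [0.5324, 0.2047, 0.0387]
ee_rot: [3.137, 0.065, -0.022]
force: [-7.8, -0.1, 2.8]
opening: -0.004
```

```bash
python3 - <<'E'
from h import *
plan((.53,.2042,.040),np.radians(2.3))
E
```

```text
t 17.52 pos [0.5324 0.2047 0.0387] F [-7.75 -0.1   2.84] open -0.004
toolx yaw deg 2.38 toolz [-0.0137 -0.0044 -0.9999]
shift cm [-0.24  0.04 -0.13] n rows 0.07
turn [0.0038 0.0138 0.0015]
```

>>> step_arm([
  [0,[0.13,0,-0.1],[0.003,0.007,0.001]],
  [0,[0.15,0,-0.02],[0.001,0.003,0]],
  [0,[0.16,0,0],[0,0.003,0]],
  [0,[0.16,0,0],[0,0.003,0]],
  [0,[0.16,0,0],[0,0.003,0]],
])

```text
time_s: 17.93
position: [0.5325, 0.2046, 0.0387]
ee_rot: [3.137, 0.066, -0.016]
force: [-8.6, -0.2, 4.6]
opening: -0.001
```

```bash
python3 - <<'E'
from h import *
plan((.53,.2042,.040),np.radians(2.3))
E
```

```text
t 17.93 pos [0.5325 0.2046 0.0387] F [-8.61 -0.16  4.62] open -0.001
toolx yaw deg 2.4 toolz [-0.0099 -0.0044 -0.9999]
shift cm [-0.25  0.03 -0.13] n rows 0.07
turn [0.004  0.0101 0.0018]
```

>>> step_arm([
  [0,[0.15,0,-0.1],[0.003,0.003,0.001]],
  [0,[0.17,0,-0.06],[0.001,0.003,0]],
  [0,[0.18,0,-0.06],[0,0.003,0]],
  [0,[0.18,0,-0.06],[0,0.003,0]],
  [0,[0.18,0,-0.06],[0,0.003,0]],
])

```text
time_s: 18.35
position: [0.5324, 0.2044, 0.0392]
ee_rot: [3.137, 0.067, -0.02]
force: [-7.3, -0.4, 0.7]
opening: -0.001
```

```bash
python3 - <<'E'
from h import *
plan((.53,.2042,.040),np.radians(2.3))
E
```

```text
t 18.35 pos [0.5324 0.2044 0.0392] F [-7.32 -0.43  0.71] open -0.001
toolx yaw deg 2.45 toolz [-0.0125 -0.0045 -0.9999]
shift cm [-0.24  0.01 -0.08] n rows 0.06
turn [0.004  0.0127 0.0027]
```

>>> step_arm([
  [0,[0.2,0,-0.06],[0.003,0.004,-0.001]],
  [0,[0.22,0,-0.05],[0.001,0.003,0]],
  [0,[0.24,0,-0.04],[0,0.003,0]],
  [0,[0.25,0,-0.04],[0,0.003,0]],
  [0,[0.25,0,-0.04],[0,0.003,0]],
])

```text
time_s: 18.77
position: [0.5322, 0.2044, 0.039]
ee_rot: [3.134, 0.072, -0.032]
force: [-9.5, -1.0, 3.7]
opening: -0.004
```

```bash
python3 - <<'E'
from h import *
plan((.53,.2042,.040),np.radians(2.3))
E
```

```text
t 18.77 pos [0.5322 0.2044 0.039 ] F [-9.46 -1.    3.69] open -0.004
toolx yaw deg 2.65 toolz [-0.0202 -0.007  -0.9998]
shift cm [-0.23  0.01 -0.1 ] n rows 0.06
turn [0.0061 0.0205 0.0061]
```

>>> step_arm([
  [0,[0.25,0,-0.06],[0.003,0.006,-0.003]],
  [0,[0.27,0,-0.06],[0.001,0.005,-0.001]],
  [0,[0.27,0,-0.05],[0.001,0.005,0]],
  [0,[0.28,0,-0.05],[0,0.005,0]],
  [0,[0.28,0,-0.05],[0,0.005,0]],
])

```text
time_s: 19.18
position: [0.5323, 0.2042, 0.0389]
ee_rot: [3.132, 0.083, -0.033]
force: [-9.0, -1.8, 3.7]
opening: 0.001
```

```bash
python3 - <<'E'
from h import *
plan((.53,.2042,.040),np.radians(2.3))
E
```

```text
t 19.18 pos [0.5323 0.2042 0.0389] F [-9.04 -1.78  3.74] open 0.001
toolx yaw deg 3.03 toolz [-0.0211 -0.0091 -0.9997]
shift cm [-0.23 -0.01 -0.1 ] n rows 0.06
turn [0.0082 0.0215 0.0128]
```

>>> step_arm([
  [0,[-0.2,0,-0.05],[0,0,0]],
  [0,[-0.2,0,-0.1],[0.004,0.01,0.006]],
  [0,[0,0,-0.05],[0.003,0.007,0.005]],
  [0,[0,0,0],[0,0,0]],
  [0,[0,0,0],[0,0,0]],
])

```text
time_s: 19.6
position: [0.5326, 0.2045, 0.0427]
ee_rot: [-3.139, -0.062, -0.009]
force: [-2.0, 0.5, -1.2]
opening: 0.001
```

```bash
python3 - <<'E'
from h import *
snap("wrist","w13")
plan((.5315,.2046,.0415),np.radians(2.3))
E
```

```text
t 19.65 pos [0.5326 0.2045 0.0427] F [-1.88  0.45 -0.11] open 0.003
toolx yaw deg 2.27 toolz [ 0.0058  0.0025 -1.    ]
shift cm [-0.11 -0.01  0.12] n rows 0.04
turn [-0.0023 -0.0059 -0.0006]
```

View pics/w13.png

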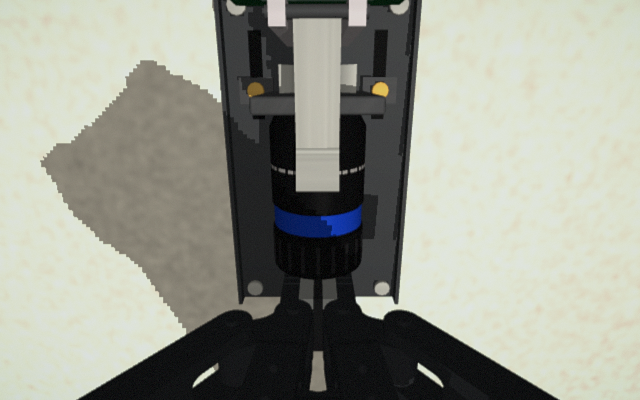

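>>> step_arm([
  [0,[0.12,0,0.1],[-0.001,-0.004,0]],
  [0,[0.18,0,0.02],[0,0,0]],
  [0,[0.22,0,0],[0,0.001,0]],
  [0,[0.25,0,-0.02],[0,0.003,0]],
  [0,[0.25,0,-0.02],[0,0.004,0]],
])

```text
time_s: 20.07
position: [0.5324, 0.2042, 0.0403]
ee_rot: [3.135, 0.065, -0.019]
force: [-8.1, -0.7, 4.4]
opening: 0.001
```

```bash
python3 - <<'E'
from h import *
plan((.5315,.2046,.0415),np.radians(2.3))
E
```

```text
t 20.07 pos [0.5324 0.2042 0.0403] F [-8.12 -0.66  4.4 ] open 0.001
toolx yaw deg 2.37 toolz [-0.0122 -0.0059 -0.9999]
shift cm [-0.09 -0.04 -0.12] n rows 0.04
turn [0.0054 0.0124 0.0013]
```

>>> step_arm([
  [0,[0.27,0.01,-0.1],[0.003,0.006,0]],
  [0,[0.29,0.01,-0.1],[0.002,0.006,0]],
  [0,[0.31,0,-0.08],[0.002,0.006,0]],
  [0,[0.32,0,-0.08],[0.002,0.006,0]],
  [0,[0.33,0,-0.08],[0.002,0.006,0]],
])

```text
time_s: 20.48
position: [0.5324, 0.2042, 0.0403]
ee_rot: [3.138, 0.071, -0.021]
force: [-8.7, -0.1, 4.0]
opening: 0.0
```

```bash
python3 - <<'E'
from h import *
plan((.5315,.2046,.0415),np.radians(2.3))
E
```

```text
t 20.48 pos [0.5324 0.2042 0.0403] F [-8.73 -0.06  4.02] open 0.0
toolx yaw deg 2.6 toolz [-0.0132 -0.0027 -0.9999]
shift cm [-0.09 -0.04 -0.12] n rows 0.04
turn [0.0022 0.0133 0.0053]
```

>>> step_arm([
  [0,[0.28,0,-0.15],[0.002,0.003,-0.003]],
  [0,[0.3,0,-0.12],[0.001,0.002,-0.002]],
  [0,[0.3,0,-0.12],[0,0.002,0]],
  [0,[0.3,0,-0.12],[0,0.002,0]],
  [0,[0.3,0,-0.12],[0,0.002,0]],
])

```text
time_s: 20.9
position: [0.532, 0.2038, 0.041]
ee_rot: [3.132, 0.085, -0.054]
force: [-6.8, 0.5, -0.6]
opening: 0.002
```

```bash
python3 - <<'E'
from h import *
plan((.5315,.2046,.0415),np.radians(2.3))
E
```

```text
t 20.9 pos [0.532  0.2038 0.041 ] F [-6.83  0.5  -0.65] open 0.002
toolx yaw deg 3.11 toolz [-0.034  -0.0086 -0.9994]
shift cm [-0.05 -0.08 -0.04] n rows 0.02
turn [0.007  0.0343 0.0143]
```

>>> step_arm([
  [0,[-0.1,0.02,0],[0.004,0.015,0.007]],
  [0,[-0.05,0.02,0],[0.003,0.012,0.005]],
  [0,[0,0,0],[0,0.005,0]],
  [0,[0,0,0],[0,0,0]],
  [0,[0,0,0],[0,0,0]],
])

```text
time_s: 21.32
position: [0.5326, 0.2034, 0.0411]
ee_rot: [-3.14, -0.065, -0.005]
force: [-1.9, 1.0, -0.9]
opening: -0.002
```

```bash
python3 - <<'E'
from h import *
plan((.5315,.2046,.0415),np.radians(2.3))
E
```

```text
t 21.32 pos [0.5326 0.2034 0.0411] F [-1.89  1.05 -0.86] open -0.002
toolx yaw deg 2.36 toolz [ 0.003   0.0015 -1.    ]
shift cm [-0.1  -0.12 -0.04] n rows 0.04
turn [-0.0013 -0.003   0.001 ]
```

>>> step_arm([
  [0,[0.15,-0.08,0],[-0.001,0.001,0]],
  [0,[0.25,-0.02,0],[0,0.005,0]],
  [0,[0.32,0,-0.03],[0,0.007,0]],
  [0,[0.36,0,-0.05],[0,0.008,0]],
  [0,[0.36,0,-0.05],[0,0.008,0]],
])

```text
time_s: 21.73
position: [0.5327, 0.2034, 0.04]
ee_rot: [3.131, 0.067, 0.005]
force: [-9.4, -1.4, 5.3]
opening: -0.0
```

```bash
python3 - <<'E'
from h import *
plan((.5315,.2046,.0415),np.radians(2.3))
E
```

```text
t 21.73 pos [0.5327 0.2034 0.04  ] F [-9.38 -1.44  5.32] open -0.0
toolx yaw deg 2.45 toolz [ 0.0034 -0.0096 -0.9999]
shift cm [-0.12 -0.12 -0.15] n rows 0.05
turn [ 0.0097 -0.003   0.0025]
```

>>> step_arm([
  [0,[0.38,0,-0.1],[0.004,0.006,-0.001]],
  [0,[0.4,0,-0.1],[0.003,0.006,-0.001]],
  [0,[0.42,0,-0.1],[0.003,0.006,-0.001]],
  [0,[0.42,0,-0.1],[0.002,0.006,-0.001]],
  [0,[0.42,0,-0.1],[0.002,0.006,-0.001]],
])

```text
time_s: 22.15
position: [0.5326, 0.2034, 0.0401]
ee_rot: [3.133, 0.083, -0.011]
force: [-10.8, -0.3, 2.7]
opening: 0.002
```

```bash
python3 - <<'E'
from h import *
plan((.5315,.2046,.0415),np.radians(2.3))
E
```

```text
t 22.15 pos [0.5326 0.2034 0.0401] F [-10.75  -0.25   2.67] open 0.002
toolx yaw deg 3.03 toolz [-0.0071 -0.0075 -0.9999]
shift cm [-0.1  -0.13 -0.14] n rows 0.05
turn [0.0071 0.0075 0.0127]
```

>>> step_arm([
  [0,[0.44,0,-0.1],[0.003,0.007,0.004]],
  [0,[0.46,0,-0.1],[0.003,0.007,0.004]],
  [0,[0.47,0,-0.1],[0.002,0.007,0.004]],
  [0,[0.47,0,-0.1],[0.002,0.007,0.004]],
  [0,[0.47,0,-0.1],[0.002,0.007,0.004]],
])

```text
time_s: 22.57
position: [0.5324, 0.2035, 0.0402]
ee_rot: [3.133, 0.059, -0.028]
force: [-12.4, -0.7, 4.1]
opening: -0.002
```

```bash
python3 - <<'E'
from h import *
plan((.5315,.2046,.0415),np.radians(2.3))
E
```

```text
t 22.57 pos [0.5324 0.2035 0.0402] F [-12.4   -0.72   4.09] open -0.002
toolx yaw deg 2.17 toolz [-0.0179 -0.0087 -0.9998]
shift cm [-0.09 -0.11 -0.13] n rows 0.05
turn [ 0.008   0.0182 -0.0022]
```

>>> step_arm([
  [0,[-0.15,0,0],[0,0,0]],
  [0,[-0.4,0,0],[0,0.006,0]],
  [0,[-0.8,0,0],[0,0.006,0]],
  [0,[-1.2,0,0],[0,0,0]],
  [0,[-1.0,0,0],[0,0,0]],
])

```text
time_s: 22.98
position: [0.5002, 0.203, 0.0415]
ee_rot: [3.136, 0.056, 0.006]
force: [1.1, -0.6, -0.0]
opening: -0.0
```

>>> step_arm([
  [0,[-1.5,0,-0.5],[0,0,0]],
  [0,[-1.0,0,-1.5],[0,0,0]],
  [0,[-0.5,0,-2.5],[0,0,0]],
  [0,[0,0,-3],[0,0,0]],
  [0,[0,0,-3],[0,0,0]],
])

```text
time_s: 23.4
position: [0.4612, 0.1998, 0.1444]
ee_rot: [3.13, 0.06, -0.008]
force: [1.8, 0.1, 0.6]
opening: -0.005
```

>>> step_arm([
  [0,[0,0,-2],[0,0,0]],
  [0,[0,0,-1],[0,0,0]],
  [0,[0,0,0],[0,0,0]],
  [0,[0,0,0],[0,0,0]],
  [0,[0,0,0],[0,0,0]],
])

```text
time_s: 23.82
position: [0.4635, 0.2013, 0.1818]
ee_rot: [3.134, 0.06, 0.016]
force: [-0.2, -0.3, -0.1]
opening: 0.001
```

```bash
python3 - <<'E'
from h import *
plan((.48,.2046,.2),np.radians(2.3))
c,p,d=snap("wrist","w14"); snap("top","t14"); c2,p2,d2=snap("scene","s14")
def sheet(): pass
a=load("w14")[1][0:220,200:440,::-1]; b=load("t14")[1][150:240,180:390,::-1]; e=p2[140:260,240:450,::-1]
cv2.imwrite("pics/wc14.png",cv2.resize(a,None,fx=3,fy=2.7,interpolation=cv2.INTER_CUBIC))
cv2.imwrite("pics/tc14.png",np.vstack([cv2.resize(b,(630,270),interpolation=cv2.INTER_CUBIC),cv2.resize(e,(560,320),interpolation=cv2.INTER_CUBIC) if 0 else cv2.resize(e,(630,320),interpolation=cv2.INTER_CUBIC)]))
X,u,v=cloud(c,d); z=np.radians(2.3); P=X-[.5755,.2064,0]
L=np.c_[P[:,0]*np.cos(z)+P[:,1]*np.sin(z),-P[:,0]*np.sin(z)+P[:,1]*np.cos(z)]*1000
k=(X[:,2]>.045)&(X[:,2]<.08)&(abs(L[:,1])<17)&(L[:,0]<0)&(L[:,0]>-70)
Y=L[k]; print(k.sum(),np.percentile(Y[:,0],[.5,2]),np.percentile(Y[:,1],[1,99]),np.percentile(X[k&(L[:,0]<-15),2],[98]))
E
```

```text
t 23.82 pos [0.4635 0.2013 0.1818] F [-0.18 -0.3  -0.15] open 0.001
toolx yaw deg 2.19 toolz [ 0.0106 -0.0069 -0.9999]
shift cm [ 1.68 -0.25 -1.81] n rows 0.6
turn [ 0.0073 -0.0103 -0.002 ]
2332 [-30.22363878 -29.80961865] [-16.33740577  16.63624807] [0.06831853]
```

View pics/wc14.png

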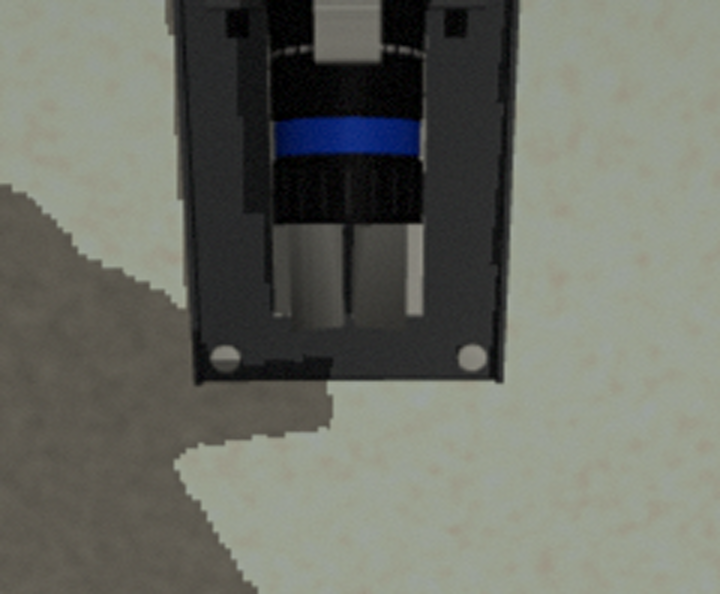

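View pics/tc14.png

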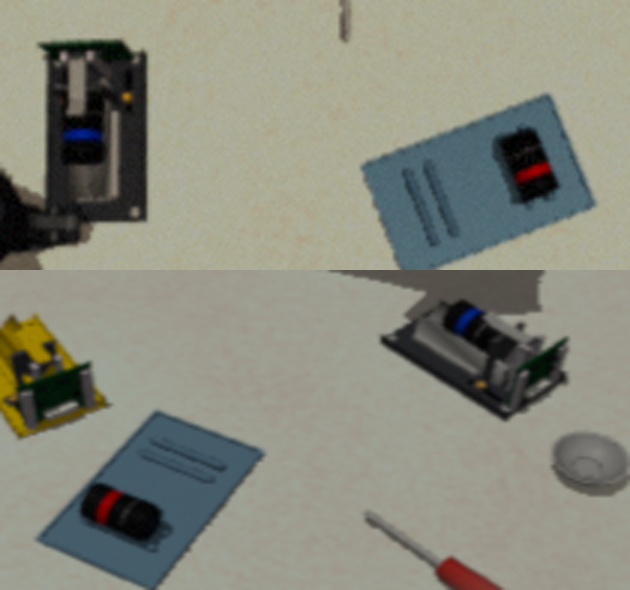

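```bash
python3 - <<'E'
from h import *
c,p,d=load("w13")
cv2.imwrite("pics/w13c.png",cv2.resize(p[80:180,240:400,::-1],None,fx=5,fy=5,interpolation=cv2.INTER_CUBIC))
z=np.radians(2.3)
for uv in((262,117),(375,116)):
    P=p2w(c,uv,.067)[0]-[.5755,.2064,0]; print(P[0]*np.cos(z)+P[1]*np.sin(z),-P[0]*np.sin(z)+P[1]*np.cos(z))
E
```

```text
0.02862050858101683 0.01801907770631861
0.02891028325871908 -0.01841890522186126
```

View pics/w13c.png

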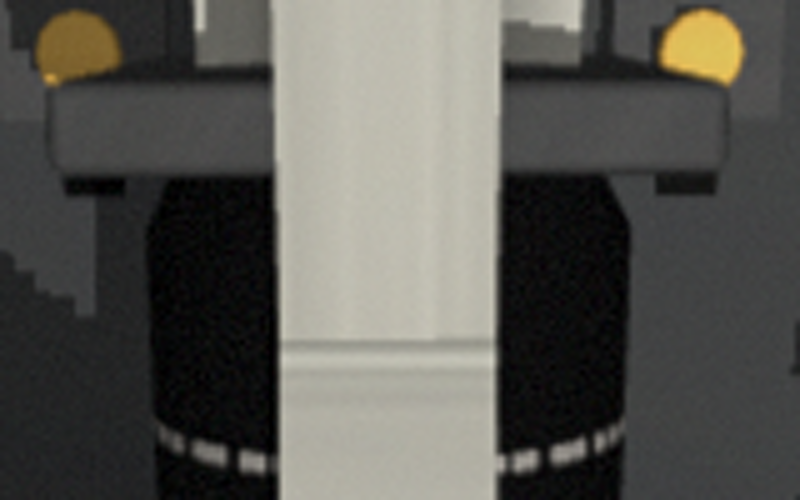

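```bash
python3 - <<'E'
from workcell import r
s=r.read_state(); print(s["time_s"],abs(s["qd"]).max(),s["force"]); print(r.hand_in())
E
```

```text
23.9667 0.005282271906729844 [-0.09597841  0.11360842 -0.78570527]
the job is handed in; nothing more can be done
None
```

The new lens is home against the stop, under the clip, and I handed the job in at about 24 s of the 70 s allowed. No verdict was reported.

**What I did:**
- I gripped the blue-band lens in the tray and laid it in the open front of the V, with its rear at about -9 mm, top at 68.0 mm and axis within 0.2° of the mount.
- I let go and lifted clear, then pushed the lens on its front bezel with closed fingertips.
- The clip resisted with about 4–5 N. After that the lens dragged with about 4 N until it stopped dead with its rear near 29 mm of the mount.
- I pressed it there several times, with a hand force of about 8–9.5 N, and last about 9–12.4 N for roughly 0.8 s. Then I withdrew.

**Last checks:**
- The lens front is at -30.2 mm, so the rear is at about 29.8 mm. I measured the stop face at about 28.8 mm, which agrees within the cameras' 2 mm accuracy.
- The lens top is 68.3 mm above the table, and the lens is centred in the V.
- The old lens, the screwdriver and the dish look unmoved in the last pictures. The bottle was outside those crops and I did not check it again.

**What is uncertain:**
- The force on the stop itself could not be measured. Taking off the drag I estimate about 5–8 N, never more than 12.4 N.
- The tool tilted slightly while pressing, up to 0.034 rad in one of the earlier presses. It also pushed down on the lens with up to about 5 N.

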